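# Park the nesting channel covers on the bench hook

## Task

The power unit's three aluminium channel covers must be parked on the bench hook: hang them by their windows on the prong, the smallest first, then the middle one over it, then the largest over both. Keeping each one upright, push it gently and squarely back along the prong until you feel it seat on the rubber stop (or on the cover already hung), pressing with about 7 N and never loading the stop with more than 12 N, then let go, so that all three hang upright, nested face to face, with nothing else on the bench disturbed.

Things in the scene. Friction and masses are not known exactly. Their poses are not given: they have to be found in the camera images.
- cover_small: Smallest channel cover, bare aluminium, about 120 g, upright in a grey stand (walls 36 mm high). Face 4 mm thick, 56 mm wide, shoulders 82 mm up; 3 mm side flanges reach 12 mm back (+x) of it; no top or bottom wall. Origin: bottom edge of the face, mid width and thickness; z up, the face looks to -x (to the robot at yaw 0).
- cover_small_eye (a point): Centre of the window of cover_small, 60 mm above its origin, mid face; axes as the cover's. Window 16 mm wide: straight sides from 10 mm below this point up to it, then a 90-degree peak 8 mm above it. Hung at rest, this point is 2.3 mm below the prong's axis.
- cover_small_grip (a point): Middle of the top of the black grip bar of cover_small, 104 mm above and 2.5 mm behind (+x) its origin. Bar 24 mm wide (y), 9 mm thick (x), 20 mm high, on a 4 mm tab. Grip from above, fingers before and behind, no deeper than 19 mm below this point: the rear finger then passes over what hangs behind.
- cover_medium: Middle channel cover, bare aluminium, about 170 g, upright in a grey stand (walls 36 mm high). Face 4 mm thick, 70 mm wide, shoulders 94 mm up; 3 mm side flanges reach 12 mm back (+x) of it; no top or bottom wall. Origin: bottom edge of the face, mid width and thickness; z up, the face looks to -x (to the robot at yaw 0).
- cover_medium_eye (a point): Centre of the window of cover_medium, 68 mm above its origin, mid face; axes as the cover's. Window 16 mm wide: straight sides from 10 mm below this point up to it, then a 90-degree peak 8 mm above it. Hung at rest, this point is 2.3 mm below the prong's axis.
- cover_medium_grip (a point): Middle of the top of the black grip bar of cover_medium, 140 mm above and 2.5 mm behind (+x) its origin. Bar 24 mm wide (y), 9 mm thick (x), 20 mm high, on a 4 mm tab. Grip from above, fingers before and behind, no deeper than 19 mm below this point: the rear finger then passes over what hangs behind.
- cover_large: Largest channel cover, bare aluminium, about 220 g, upright in a grey stand (walls 36 mm high). Face 4 mm thick, 84 mm wide, shoulders 106 mm up; 3 mm side flanges reach 12 mm back (+x) of it; no top or bottom wall. Origin: bottom edge of the face, mid width and thickness; z up, the face looks to -x (to the robot at yaw 0).
- cover_large_eye (a point): Centre of the window of cover_large, 76 mm above its origin, mid face; axes as the cover's. Window 16 mm wide: straight sides from 10 mm below this point up to it, then a 90-degree peak 8 mm above it. Hung at rest, this point is 2.3 mm below the prong's axis.
- cover_large_grip (a point): Middle of the top of the black grip bar of cover_large, 176 mm above and 2.5 mm behind (+x) its origin. Bar 24 mm wide (y), 9 mm thick (x), 20 mm high, on a 4 mm tab. Grip from above, fingers before and behind, no deeper than 19 mm below this point: the rear finger then passes over what hangs behind.
- hook: Parking hook: dark base plate on the bench, grey post (top 155 mm up), round steel prong 8 mm thick. Origin: on the bench under the post's front face. The prong's axis is 150 mm up and runs level along the hook's -x (towards the robot) for 105 mm, then turns up to its tip. A cover hangs level with its x along the hook's x. Larger covers slip over smaller ones, 4 mm clear at each side.
- hook_tip (a point): Centre of the prong's turned-up end, 125 mm in front (-x) of the hook's origin and 160 mm up: the last 20 mm of the prong rise by 10 mm. A window must be lifted over it. Axes as the hook's.
- prong_root (a point): Where the prong leaves the post, 150 mm above the hook's origin. On the prong is a stop collar with a black rubber buffer (radius 11.5 mm) before it. Its place changes and is not reported: the buffer's front is 22 to 68 mm in front (-x) of this point, to be found by feel. The buffer gives about 0.25 mm per newton for 3 mm, then is hard.
- screwdriver: Bystander: screwdriver, lying loose on the bench; origin at its underside. Leave it alone.
- wrench: Bystander: steel wrench, lying loose on the bench; origin at its underside. Leave it alone.
- jar: Bystander: small clear jar, 48 mm wide, 55 mm high, lying loose on the bench; origin at its underside. Leave it alone.
- caddy: Bystander: drive caddy, 150 x 100 x 26 mm, lying loose on the bench; origin at its underside. Leave it alone.
- fan: Bystander: loose square fan, 80 x 80 x 25 mm, lying loose on the bench; origin at its underside. Leave it alone.
- adapter: Bystander: black power adapter, 110 x 50 x 32 mm, lying loose on the bench; origin at its underside. Leave it alone.
- spool: Bystander: grey spool, 60 mm wide, 40 mm high, lying loose on the bench; origin at its underside. Leave it alone.

How it is judged:
On the way, in this order (a step that is already met when the one before it is completed fails the run):
1. the small cover, hung on the prong, is pressed back against the rubber buffer with more than 4 N (x of cover_small in the frame of hook between -0.1 and -0.015 m and z of cover_small in the frame of hook between 0.0817 and 0.0957 m and y of cover_small in the frame of hook between -0.01 and 0.01 m and angle between the x axis of cover_small and the x axis of hook, either way round below 0.2 rad and angle between cover_small's own z axis and vertical below 0.17 rad and x of buffer_c0 in the frame of cover_small_eye between 0.002 and 0.008 m and contact force between cover_small and buffer_c0 above 4 N), for 0.1 s.
2. the medium cover, hung on the prong over the small one, is pressed back against it with more than 4 N (x of cover_medium in the frame of hook between -0.1 and -0.015 m and z of cover_medium in the frame of hook between 0.0737 and 0.0877 m and y of cover_medium in the frame of hook between -0.01 and 0.01 m and angle between the x axis of cover_medium and the x axis of hook, either way round below 0.2 rad and angle between cover_medium's own z axis and vertical below 0.17 rad and x of cover_medium_eye in the frame of cover_small_eye between -0.0075 and -0.0015 m and x of buffer_c0 in the frame of cover_small_eye between 0.002 and 0.008 m and contact force between cover_medium and cover_small above 4 N), for 0.1 s.
3. the large cover, hung on the prong over the medium one, is pressed back against it with more than 4 N (x of cover_large in the frame of hook between -0.1 and -0.015 m and z of cover_large in the frame of hook between 0.0657 and 0.0797 m and y of cover_large in the frame of hook between -0.01 and 0.01 m and angle between the x axis of cover_large and the x axis of hook, either way round below 0.2 rad and angle between cover_large's own z axis and vertical below 0.17 rad and x of cover_large_eye in the frame of cover_medium_eye between -0.0075 and -0.0015 m and x of cover_medium_eye in the frame of cover_small_eye between -0.0075 and -0.0015 m and x of buffer_c0 in the frame of cover_small_eye between 0.002 and 0.008 m and contact force between cover_large and cover_medium above 4 N), for 0.1 s.
At the end, for the whole second after the job is handed in: All three covers hang by their windows on the prong behind its turned-up tip: within 10 mm sideways, 0.17 rad of upright, 0.2 rad of square to the prong, windows on the prong. The small face is on the buffer, each larger face on the next smaller, gaps under 3.5 mm; all at rest (x of cover_small in the frame of hook between -0.1 and -0.015 m and z of cover_small in the frame of hook between 0.0817 and 0.0957 m and y of cover_small in the frame of hook between -0.01 and 0.01 m and angle between the x axis of each of cover_small, cover_medium, cover_large and the x axis of hook, either way round below 0.2 rad and angle between each of cover_small, cover_medium, cover_large's own z axis and vertical below 0.17 rad and x of cover_medium in the frame of hook between -0.1 and -0.015 m and z of cover_medium in the frame of hook between 0.0737 and 0.0877 m and y of cover_medium in the frame of hook between -0.01 and 0.01 m and x of cover_large in the frame of hook between -0.1 and -0.015 m and z of cover_large in the frame of hook between 0.0657 and 0.0797 m and y of cover_large in the frame of hook between -0.01 and 0.01 m and x of buffer_c0 in the frame of cover_small_eye between 0.002 and 0.008 m and x of cover_medium_eye in the frame of cover_small_eye between -0.0075 and -0.0015 m and x of cover_large_eye in the frame of cover_medium_eye between -0.0075 and -0.0015 m and linear speed of each of cover_small, cover_medium, cover_large below 0.02 m/s); the robot touches nothing.
It fails at once if a cover pressed against the rubber buffer with more than 12 N (contact force between any of cover_small, cover_medium, cover_large and buffer_c0 above 12 N).
It fails at once if one cover pressed against another with more than 20 N (contact force between cover_medium and cover_small above 20 N or contact force between cover_large and cover_medium above 20 N).
It fails at once if the hook loaded with more than 25 N (contact force between hook and anything else above 25 N).
It fails at once if a bystander moved more than 30 mm (distance of any of screwdriver, wrench, jar, caddy, fan, adapter, spool from where it was at the start of the episode above 0.03 m).
It also fails if it takes over 72 s, if anything falls off the work surface, if the arm or the gripper's body presses on something with over 40 N, if the wrist force passes 120 N, or if a joint passes its speed limit or range.

## Robot

A 6-joint arm with a two-finger parallel gripper is mounted at the origin on the work surface. World frame = base frame: x ahead of the robot, y to its left, z up, the work surface at z = 0. Lengths are in m, angles in rad, forces in N, time in s.
With the tool pointing down it reaches from about 0.375 to 0.975 m from the base axis. Payload 3.8 kg.
Tool frame: the origin (TCP) lies midway between the tips of the shut fingers; the grasp point (between the pads) lies 19 mm behind it (bot.grip_point_offset is the y of the grasp point in the tool frame, in m); y points along the fingers, z is the direction in which the jaws open and shut, and the axes are right-handed (so a half turn about y gives the same grasp; the last joint's range is limited). The gripper opens to 88 mm and grips with 3 to 60 N. Pads are 18 mm wide; open, the fingers measure 123 mm over their backs; the gripper's body (75 mm by 187 mm) begins 45 mm behind the grasp point.
Start: joints at [1.256, 0.264, 1.604, -0, 1.274, -0.037], TCP at [0.185, 0.649, 0.239] pointing down, gripper open.
Joint ranges: [-2.63, 2.63], [-0.94, 2.18], [0.31, 2.57], [-1.31, 4.45], [0, 2.66], [-2.55, 2.55]. Speed limits (rad/s): [2.57, 2.57, 3.14, 3.14, 3.14, 3.14].

## Interface

Orientations are given as a 3x3 rotation matrix whose columns are the frame's x, y, z axes.
In Python, from rig import bot gives the robot as it stands. The module is installed in compiled form; this text tells all that it offers.
- The arm moves only by the tool move_arm, never from a script. Its arguments are lists of equal length, an entry for each row: "linear": the shift along the tool's x, y, z in m, a list of three; "twist": the turn, a rotation vector about the tool's x, y, z in degrees, a list of three; "hand": the opening, from -1 (shut) to 1 (fully open). A call has 1 to 8 rows; each row shifts and turns the commanded pose from where the row before left it, along the tool's axes as they then stand; what a row does not reach is not made up. A row lasts 1/8 s, in which the tool goes at most 62.5 mm and 10.7 degrees, less where a joint would pass 70% of its speed; a pose out of reach is approached as far as the arm can. A call is refused whole if a number of a shift passes 0.0625 or a number of a turn 10.7, either way. A call with a gripper value outside its range is refused whole. The fingers move at their own pace and stop on an object; "newtons" is the grip in N (left out, the last holds). Time passes only in rows, so rows that do not move let the fingers close. It gives the time, the measured TCP pose, the force and the opening at its end, in the units of the state.
- bot.get_obs(): the state, without advancing time (a new reading comes with each control period).
- bot.camera(name): name is "scene" or "top"; returns (picture, depth): 384x512x3 uint8, red, green, blue; 384x512 float32, m along the optical axis (not along the pixel's ray), 0 where there is no reading.
- bot.camera_info(name): a dict with "K" (3x3 intrinsics, pixels), "eye" and "orientation" of the camera in the world. Camera axes: x right, y down, z forward; pixel columns grow to the right and rows downward; lengths in m; the calibration is good to about 2 mm. A picture is of the moment at which its call begins. camera_info takes no time and is no camera call.
- bot.hand_in(): hands the job in, once; it reports no verdict.
Trained networks look in the newest picture that a camera, given by its name, has taken for a name from the list of things; names that differ only in an ending like _2 or _b are one class to them, and where a whole thing is asked for, a point or a joint stands for the part that bears it (a point fixed in the world has none). Each returns a list of dicts, best first, with "confidence" (0 to 1); they miss things now and then, are a little off and sometimes report something else, mostly with a low value. They report only what shows in the picture. A call takes as long as a camera call.
- bot.look_for(target, camera): "extent" ([left, top, right, bottom] in pixels, round what is visible of it).
The state is a dict: "t": time; "qpos": joint angles; "joint_vel": joint speeds; "joint_torque": joint torques, N m; "ee_pos": TCP position; "eef_rot": TCP orientation; "force": force on the tool from outside, world axes, zero at the start; "torque": the same for the moment, N m; "gripper_width": opening from 0.0 (shut) to 1.0 (fully open).
Only numpy, scipy, OpenCV 4.12 (cv2) and the standard library are available. Lean on these libraries where they do the work, as an engineer would, in place of code of your own. Each camera call takes 0.05 s, during which the arm holds its last target.

## Working session

There is one attempt and no reset: what is moved stays moved. The work goes in short steps, Python scripts to look and compute and a tool call to move; the robot and the scene stay as the last step left them, time stands still between calls to the robot, and variables do not carry over. Pictures are saved under pics/ and viewed, and the job is handed in when it is done.

Besides the shell and the picture viewer there is one more tool, called after ">>>" by a JSON object that holds its "method" and its "body". move_arm: Moves the arm, as the interface text tells. Its arguments: {"type":"object","properties":{"linear":{"type":"array"},"twist":{"type":"array"},"hand":{"type":"array"},"newtons":{"type":"number"}},"required":["linear","twist","hand"]}

```bash
mkdir -p pics
cat > h.py <<'E'
import numpy as np, cv2
from rig import bot
def snap(n,tag):
    p,d=bot.camera(n); cv2.imwrite(f'pics/{tag}.png',p[:,:,::-1]); np.save(f'pics/{tag}.npy',d); return p,d
def world(n,d):
    i=bot.camera_info(n);K=np.array(i['K']);R=np.array(i['orientation']);e=np.array(i['eye'])
    v,u=np.mgrid[:d.shape[0],:d.shape[1]]
    c=np.stack([(u-K[0,2])/K[0,0]*d,(v-K[1,2])/K[1,1]*d,d],-1)
    w=c@R.T+e; w[d==0]=np.nan; return w
E
python3 - <<'E'
from h import *
for n in('scene','top'):
    snap(n,n+'0'); i=bot.camera_info(n); print(n,np.round(i['K'],1).tolist(),np.round(i['eye'],3),np.round(i['orientation'],3).tolist())
    for t in ['cover_small','cover_medium','cover_large','hook','cover_small_grip','cover_medium_grip','cover_large_grip','hook_tip','prong_root']:
        print(t,[(np.round(r['extent']).tolist(),round(r['confidence'],2)) for r in bot.look_for(t,n)][:2])
o=bot.get_obs();print(o)
E
```

```text
scene [[452.2, 0.0, 260.2], [0.0, 452.2, 191.0], [0.0, 0.0, 1.0]] [1.283 0.802 0.868] [[-0.741, 0.403, -0.538], [0.672, 0.421, -0.609], [-0.019, -0.813, -0.582]]
cover_small [([324.0, 251.0, 350.0, 279.0], 0.78)]
cover_medium [([320.0, 188.0, 342.0, 229.0], 0.71)]
cover_large [([212.0, 127.0, 235.0, 174.0], 0.75)]
hook [([204.0, 174.0, 265.0, 260.0], 0.66)]
cover_small_grip [([325.0, 248.0, 349.0, 281.0], 0.55), ([250.0, 189.0, 311.0, 199.0], 0.38)]
cover_medium_grip [([319.0, 189.0, 344.0, 230.0], 0.95)]
cover_large_grip [([211.0, 126.0, 235.0, 176.0], 0.97)]
hook_tip [([204.0, 180.0, 263.0, 262.0], 0.61)]
prong_root [([205.0, 174.0, 265.0, 264.0], 0.93)]
top [[413.5, 0.0, 248.7], [0.0, 413.5, 188.8], [0.0, 0.0, 1.0]] [0.404 0.019 1.17 ] [[-0.019, -0.982, 0.186], [-1.0, 0.016, -0.018], [0.015, -0.186, -0.982]]
cover_small [([115.0, 183.0, 142.0, 197.0], 0.7), ([328.0, 218.0, 375.0, 233.0], 0.29)]
cover_medium [([166.0, 231.0, 192.0, 244.0], 0.6)]
cover_large [([330.0, 217.0, 372.0, 233.0], 0.82), ([214.0, 138.0, 264.0, 199.0], 0.68)]
hook [([215.0, 141.0, 265.0, 200.0], 0.97), ([333
[... 415 characters left out ...]
 1.02891921e-05,
        1.27366433e+00, -3.69245699e-02]), 'joint_vel': array([ 0.00043673, -0.00149431, -0.00097202,  0.00101174, -0.0009239 ,
       -0.00109524]), 'joint_torque': array([ 1.62591405e-04, -5.02052808e+01, -3.57279468e+01,  7.27275386e-02,
        1.79089332e-02,  7.14289534e-07]), 'ee_pos': array([0.18509927, 0.64914228, 0.23870316]), 'eef_rot': array([[ 9.61674138e-01, -5.83251855e-07,  2.74194915e-01],
       [-2.74194915e-01,  2.99951978e-05,  9.61674138e-01],
       [-8.78542895e-06, -1.00000000e+00,  2.86856813e-05]]), 'force': array([ 1.35107846, -0.17066169,  0.19219173]), 'torque': array([ 0.02723658, -0.01012849, -0.03492498]), 'gripper_width': 1.0003312269094895}
```

Run:
```python
import cv2
for n in('scene0','top0'):
    a=cv2.imread(f'pics/{n}.png'); cv2.imwrite(f'pics/{n}b.png',cv2.resize(a,(800,600),interpolation=cv2.INTER_CUBIC))
a=cv2.imread('pics/top0.png')[120:260,90:410];cv2.imwrite('pics/top0c.png',cv2.resize(a,(800,350),interpolation=cv2.INTER_CUBIC))
```

```text
(no output)
```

View pics/scene0b.png

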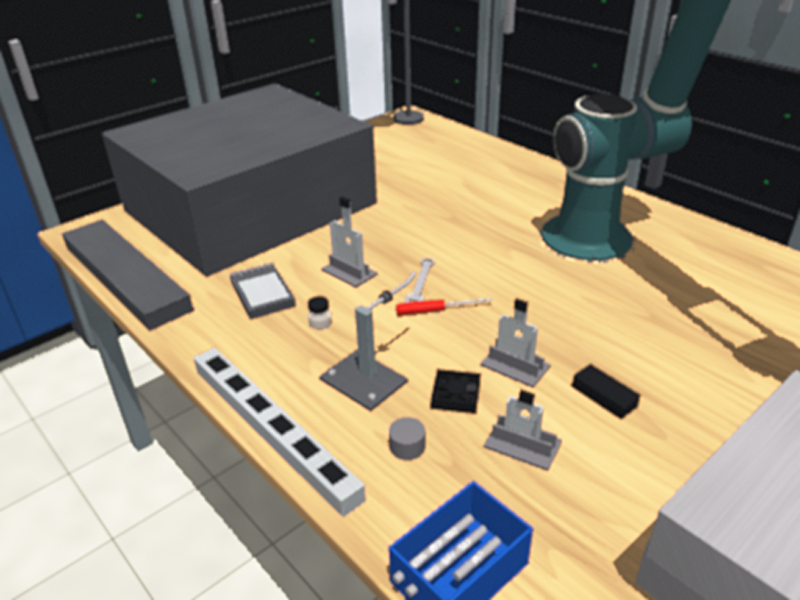

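View pics/top0b.png

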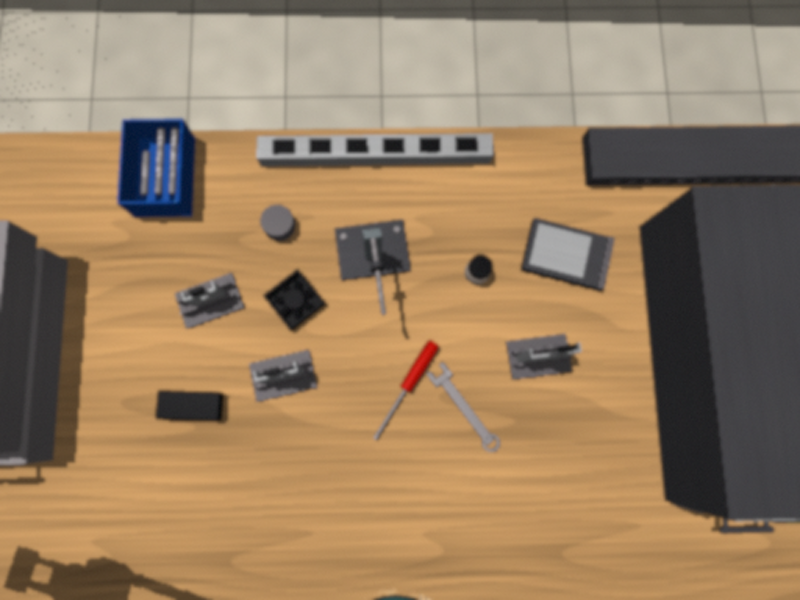

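View pics/top0c.png

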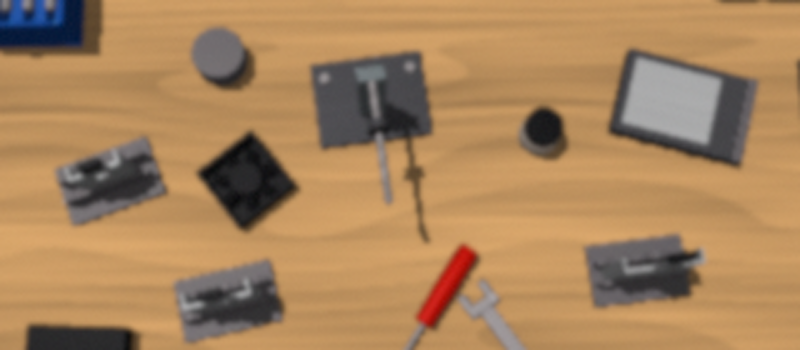

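Run:
```python
from h import *
W={n:world(n,np.load(f'pics/{n}0.npy')) for n in('scene','top')}
rois={'small':{'scene':(310,240,365,302),'top':(105,170,165,215)},'medium':{'scene':(305,185,360,250),'top':(155,220,210,262)},'large':{'scene':(200,120,248,185),'top':(318,210,378,248)},'hook':{'scene':(200,165,270,265),'top':(205,135,270,205)}}
for k,r in rois.items():
    print('==',k)
    for n,(a,b,c,d) in r.items():
        P=W[n][b:d,a:c].reshape(-1,3); P=P[~np.isnan(P).any(1)]
        bz=np.median(P[np.abs(P[:,2])<.02,2]); print(n,'bench z',round(bz,4),len(P), 'max z',P[:,2].max())
        for lo,hi in [(.003,.012),(.03,.045),(.045,.065),(.065,.085),(.085,.105),(.105,.125),(.125,.145),(.145,.165),(.165,.2)]:
            Q=P[(P[:,2]>lo)&(P[:,2]<=hi)]
            if len(Q)>3:
                m=Q[:,:2].mean(0); u,s,vt=np.linalg.svd(Q[:,:2]-m,full_matrices=False)
                pr=(Q[:,:2]-m)@vt.T
                print(lo,hi,len(Q),np.round(m,4),'dir',round(np.degrees(np.arctan2(vt[0,1],vt[0,0]))%180,1),'ext',np.round(np.ptp(pr,axis=0),4),'sd',np.round(pr.std(0),4))
```

```text
== small
scene bench z 0.0009 3398 max z 0.11456340982511282
0.003 0.012 609 [0.605  0.3168] dir 39.1 ext [0.225  0.1485] sd [0.0707 0.0347]
0.03 0.045 272 [0.6201 0.3288] dir 111.5 ext [0.1016 0.0331] sd [0.0279 0.0095]
0.045 0.065 128 [0.6168 0.3223] dir 110.4 ext [0.056  0.0205] sd [0.0175 0.0045]
0.065 0.085 129 [0.6172 0.322 ] dir 110.1 ext [0.0565 0.019 ] sd [0.0181 0.0045]
0.085 0.105 99 [0.6178 0.3236] dir 108.7 ext [0.0576 0.0177] sd [0.0167 0.0036]
0.105 0.125 45 [0.6177 0.3233] dir 109.0 ext [0.0248 0.0097] sd [0.0075 0.0027]
top bench z 0.0011 2687 max z 0.11748103748946592
0.003 0.012 666 [0.6187 0.3198] dir 108.7 ext [0.1867 0.168 ] sd [0.0407 0.0302]
0.03 0.045 144 [0.6176 0.3218] dir 113.4 ext [0.1004 0.033 ] sd [0.0292 0.0094]
0.045 0.065 48 [0.6184 0.3187] dir 110.9 ext [0.0552 0.0184] sd [0.0179 0.0039]
0.065 0.085 50 [0.6177 0.3218] dir 111.2 ext [0.0559 0.0175] sd [0.0199 0.0047]
0.085 0.105 57 [0.6184 0.3202] dir 110.2 ext [0.0558 0.0158] sd [0.0183 0.0039]
0.105 0.125 38 [0.6192 0.3214] dir 105.7 ext [0.0232 0.0092] sd [0.007  0.0028]
== medium
scene bench z 0.
[... 3620 characters left out ...]
d [0.0429 0.0063]
top bench z 0.0016 4531 max z 0.16477841614164324
0.003 0.012 1279 [0.7004 0.0296] dir 97.7 ext [0.2084 0.2282] sd [0.0486 0.0458]
0.03 0.045 10 [0.6931 0.0287] dir 93.8 ext [0.028  0.0033] sd [0.0101 0.0009]
0.045 0.065 15 [0.693  0.0271] dir 95.2 ext [0.0277 0.0018] sd [0.01   0.0005]
0.065 0.085 12 [0.6929 0.0284] dir 95.6 ext [0.0274 0.0024] sd [0.0091 0.0006]
0.085 0.105 16 [0.6939 0.0273] dir 90.6 ext [0.0292 0.0141] sd [0.0109 0.0032]
0.105 0.125 16 [0.6927 0.0286] dir 95.1 ext [0.0266 0.0023] sd [0.0089 0.0006]
0.125 0.145 20 [0.6879 0.025 ] dir 19.0 ext [0.0663 0.0258] sd [0.0169 0.0094]
0.145 0.165 273 [0.6508 0.0209] dir 7.1 ext [0.1448 0.0296] sd [0.0424 0.0057]
```

```bash
cat > fit.py <<'E'
from h import *
from scipy.optimize import least_squares
DIM={'small':(.056,.082,.060,.104),'medium':(.070,.094,.068,.140),'large':(.084,.106,.076,.176)}
def box(p,c,h):
    q=np.abs(p-np.array(c))-np.array(h)
    return np.linalg.norm(np.maximum(q,0),axis=1)+np.minimum(q.max(1),0)
def sdf(k,p):
    w,s,e,g=DIM[k]
    bs=[box(p,(0,0,s/2),(.002,w/2,s/2)),box(p,(.005,w/2-.0015,s/2),(.007,.0015,s/2)),box(p,(.005,-w/2+.0015,s/2),(.007,.0015,s/2)),
        box(p,(.0025,0,g-.01),(.0045,.012,.01)),box(p,(0,0,(s+g)/2),(.002,.006,(g-s)/2))]
    return np.min(bs,axis=0)
def loc(t,P):
    c,s=np.cos(t[3]),np.sin(t[3]); R=np.array([[c,-s,0],[s,c,0],[0,0,1]])
    return (P-t[:3])@R
def fit(k,P,t0):
    best=None
    for dy in (0,np.pi):
        t=np.array(t0)+[0,0,0,dy]
        r=least_squares(lambda t:sdf(k,loc(t,P)),t,loss='soft_l1',f_scale=.001)
        if best is None or r.cost<best.cost: best=r
    return best.x,np.sqrt(np.mean(best.fun**2)),np.median(np.abs(sdf(k,loc(best.x,P))))
E
cat > f1.py <<'E'
from fit import *
W={n:world(n,np.load(f'pics/{n}0.npy')) for n in('scene','top')}
T0={'small':[.618,.322,.011,.35],'medium':[.478,.188,.011,.21],'large':[.504,-.269,.011,.1]}
for k,t0 in T0.items():
    Ps=[]
    for n in W:
        P=W[n].reshape(-1,3); P=P[~np.isnan(P).any(1)]
        P=P[(np.hypot(P[:,0]-t0[0],P[:,1]-t0[1])<.055)&(P[:,2]>.047)]; Ps.append(P)
        x,r,m=fit(k,P,t0); print(k,n,len(P),np.round(x[:3],4),round(np.degrees(x[3]),2),'rms',round(r,5),m.round(5))
E
python3 f1.py
```

```text
small scene 388 [0.6156 0.3222 0.0096] 20.88 rms 0.00141 0.0009
small top 190 [0.6174 0.3216 0.0096] 19.99 rms 0.00091 0.00044
medium scene 529 [0.475  0.1883 0.0091] 11.98 rms 0.00152 0.00097
medium top 174 [0.4777 0.1882 0.0097] 12.39 rms 0.00114 0.00027
large scene 472 [ 0.5009 -0.2707  0.01  ] 6.86 rms 0.00178 0.00101
large top 202 [ 0.5029 -0.2695  0.0092] 6.53 rms 0.00127 0.00045
```

```bash
cat > hookfit.py <<'E'
from fit import *
def seg(p,a,b,r):
    a=np.array(a);b=np.array(b);t=np.clip(((p-a)@(b-a))/((b-a)@(b-a)),0,1)
    return np.linalg.norm(p-a-t[:,None]*(b-a),axis=1)-r
def hs(t,P):
    p=loc(t,P)
    return np.minimum(seg(p,(-.0,0,.15),(-.105,0,.15),.004),seg(p,(-.105,0,.15),(-.125,0,.16),.004))
if __name__=='__main__':
  for n in('scene','top'):
    P=world(n,np.load(f'pics/{n}0.npy')).reshape(-1,3); P=P[~np.isnan(P).any(1)]
    t=np.array([.69,.028,.001,.124])
    P=P[(np.hypot(P[:,0]-.64,P[:,1]-.02)<.1)&(P[:,2]>.13)]
    for i in range(3):
        p=loc(t,P); m=(p[:,0]<-.068)&(p[:,0]>-.14)&(np.abs(p[:,1])<.02)
        r=least_squares(lambda t:hs(t,P[m]),t,loss='soft_l1',f_scale=.001);t=r.x
    print(n,m.sum(),np.round(t[:3],4),np.degrees(t[3]).round(2),np.median(np.abs(hs(t,P[m]))).round(5))
    p=loc(t,P)
    # buffer profile
    for a in np.arange(-.135,.035,.005):
        q=p[(p[:,0]>a)&(p[:,0]<=a+.005)&(np.abs(p[:,1])<.03)]
        if len(q): print(round(a*1000),len(q),'y',np.round([q[:,1].min()*1e3,q[:,1].max()*1e3],1),'zmax',(q[:,2].max()*1e3).round(1))
E
python3 hookfit.py
python3 - <<'E'
import cv2
a=cv2.imread('pics/scene0.png')[165:270,200:275];cv2.imwrite('pics/hook0.png',cv2.resize(a,None,fx=5.5,fy=5.5,interpolation=cv2.INTER_CUBIC))
E
```

```text
scene 55 [6.91e-01 2.28e-02 3.00e-04] 5.01 0.00083
-130 3 y [-0.7  1.8] zmax 164.3
-125 3 y [-1.2  4.1] zmax 162.6
-120 5 y [-4.   3.8] zmax 161.3
-115 7 y [-4.2  3.5] zmax 159.2
-110 5 y [-2.8  5.3] zmax 154.2
-105 3 y [0.5 4.4] zmax 152.4
-100 6 y [-4.   1.7] zmax 154.8
-95 2 y [2.9 4.8] zmax 152.3
-90 6 y [-2.2  4.6] zmax 155.6
-85 4 y [0.4 4.1] zmax 155.1
-80 5 y [0.3 6.4] zmax 155.3
-75 4 y [-2.   3.1] zmax 153.2
-70 4 y [0.2 5. ] zmax 154.1
-65 3 y [0.6 4.9] zmax 153.3
-60 4 y [ 7.5 11.9] zmax 156.8
-55 17 y [-8.1 11.3] zmax 163.9
-50 12 y [-6.7 13.8] zmax 164.7
-45 22 y [-8.9 12.8] zmax 161.0
-40 7 y [-6.   4.9] zmax 158.2
-35 3 y [3.  4.3] zmax 155.6
-30 5 y [-1.4  9. ] zmax 153.2
-25 6 y [1.2 5. ] zmax 156.4
-20 6 y [-2.1  6.1] zmax 152.9
-15 3 y [2.8 5.2] zmax 152.5
-10 4 y [0.6 5.1] zmax 153.5
-5 8 y [-7.1 16.6] zmax 156.1
0 20 y [-9.2 18.3] zmax 156.4
5 20 y [-6.9 18.9] zmax 157.8
10 63 y [-14.8  20.5] zmax 158.1
15 10 y [-5.9 16.8] zmax 157.7
top 76 [0.6929 0.0273 0.0007] 7.74 0.00083
-130 4 y [-2.1  2.8] zmax 164.1
-125 7 y [-2.9  4.2] zmax 163.8
-120 7 y [-3.3  3.9] zm
[... 161 characters left out ...]
 154.3
-90 6 y [-3.4  2.1] zmax 155.8
-85 8 y [-4.1  3.7] zmax 155.2
-80 5 y [-2.4  3. ] zmax 153.6
-75 7 y [-3.3  2.2] zmax 157.1
-70 6 y [-4.   3.5] zmax 156.9
-65 7 y [-4.3  3.1] zmax 153.7
-60 9 y [-10.8   2.3] zmax 160.0
-55 24 y [-11.6   9.5] zmax 162.9
-50 13 y [-9.4  8.7] zmax 161.2
-45 15 y [-10.4   8. ] zmax 160.8
-40 7 y [-5.5  7.2] zmax 158.9
-35 4 y [-4.   1.4] zmax 154.6
-30 8 y [-4.8  3. ] zmax 153.7
-25 6 y [-3.1  2.3] zmax 154.0
-20 6 y [-3.9  1.6] zmax 155.4
-15 6 y [-4.8  0.9] zmax 156.7
-10 7 y [-5.1  2.5] zmax 155.4
-5 20 y [-14.1  11.7] zmax 156.5
0 29 y [-14.9  13.5] zmax 158.5
5 23 y [-15.6  13.5] zmax 157.3
10 22 y [-16.2  12.4] zmax 158.3
15 1 y [1.5 1.5] zmax 153.6
```

View pics/hook0.png

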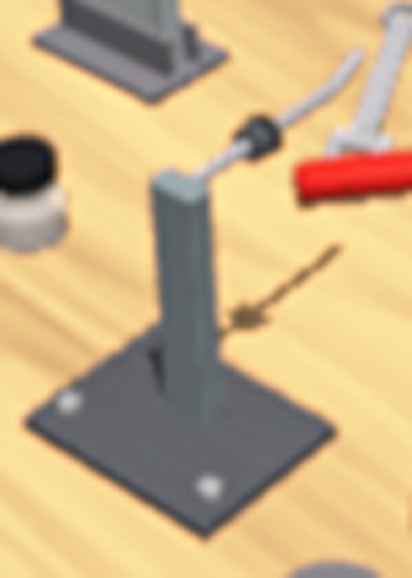

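Run:
```python
from hookfit import *
def hs2(t,P):
    p=loc(t[:4],P); b=t[4]
    a=np.minimum(seg(p,(-.0,0,.15),(-.105,0,.15),.004),seg(p,(-.105,0,.15),(-.125,0,.16),.004))
    # post
    return np.minimum(a,box(p,(.01,0,.0775),(.01,.013,.0775)))
for n in('scene','top'):
    P=world(n,np.load(f'pics/{n}0.npy')).reshape(-1,3); P=P[~np.isnan(P).any(1)]
    t=np.array([.692,.026,.001,.124,0])
    P=P[(np.hypot(P[:,0]-.64,P[:,1]-.02)<.1)&(P[:,2]>.03)]
    for i in range(3):
        p=loc(t,P); m=((p[:,0]<-.066)|(p[:,0]>-.03))&(p[:,0]>-.14)&(p[:,0]<.03)&(np.abs(p[:,1])<.025)&((p[:,2]>.1)|(p[:,0]>-.01))
        r=least_squares(lambda t:hs2(t,P[m]),t,loss='soft_l1',f_scale=.001);t=r.x
    print(n,m.sum(),np.round(t[:3],4),np.degrees(t[3]).round(2),np.median(np.abs(hs2(t,P[m]))).round(5))
    P=world(n,np.load(f'pics/{n}0.npy')).reshape(-1,3); P=P[~np.isnan(P).any(1)]
    p=loc(t,P)
    m=(p[:,2]>.135)&(np.abs(p[:,1])<.02)&(p[:,0]<-.02)&(p[:,0]>-.09)&(np.hypot(p[:,1],p[:,2]-.15)>.0065)
    print(np.sort(p[m,0]*1e3).round(0))
    for z in ((.005,.02),):
        q=p[(p[:,2]>z[0])&(p[:,2]<z[1])&(np.abs(p[:,1])<.08)&(np.abs(p[:,0])<.08)]
        if len(q): print('plate?',cv2.minAreaRect((q[:,:2]*1000).astype(np.float32)))
```

```text
scene 514 [6.849e-01 2.620e-02 5.000e-04] 7.54 0.00097
[-82. -72. -51. -51. -50. -49. -49. -49. -48. -47. -47. -47. -47. -47.
 -47. -46. -46. -46. -46. -45. -45. -44. -44. -43. -43. -43. -42. -42.
 -42. -40. -40. -40. -40. -39. -38. -38. -38. -37. -36. -36. -36. -36.
 -36. -35. -35. -35. -35. -34. -34. -34. -22.]
plate? ((24.259193420410156, -1.4065933227539062), (134.4075469970703, 103.0898208618164), 89.27099609375)
top 281 [0.693  0.0265 0.0009] 7.26 0.00074
[-70. -67. -55. -55. -55. -55. -55. -55. -55. -54. -54. -54. -54. -54.
 -54. -53. -53. -53. -53. -52. -52. -51. -51. -51. -50. -50. -50. -50.
 -50. -50. -49. -48. -48. -48. -48. -47. -47. -47. -46. -46. -45. -45.
 -45. -45. -44. -44. -44. -44. -42. -42. -42. -42. -42. -42. -41. -41.
 -40. -40.]
plate? ((9.107063293457031, 1.9496688842773438), (134.0581512451172, 146.38595581054688), 7.472895622253418)
```

```bash
cat > plan.py <<'E'
import numpy as np,sys
from rig import bot
np.set_printoptions(suppress=True)
def plan(x,y,z,yaw,n,rnd=4):
    o=bot.get_obs();p=np.array(o['ee_pos']);R=np.array(o['eef_rot'])
    return planf(p,R,x,y,z,yaw,n)
def planf(p,R,x,y,z,yaw,n):
    y0=np.degrees(np.arctan2(R[1,2],R[0,2])); d=(yaw-y0+180)%360-180
    T=np.array([x,y,z]);L=[];
    for i in range(n):
        a=np.radians(y0+d*i/n); c,s=np.cos(a),np.sin(a)
        Rl=np.array([[s,0,c],[-c,0,s],[0,-1,0]])
        L.append(np.round(Rl.T@((T-p)/n),4).tolist())
    print('from',p.round(4),'yaw',y0.round(2)); print('linear',L); print('twist y per row',round(-d/n,3))
if __name__=='__main__':
    a=[float(v) for v in sys.argv[1:]]; plan(*a[:4],int(a[4]))
E
python3 - <<'E'
from h import *
W=np.concatenate([world(n,np.load(f'pics/{n}0.npy')).reshape(-1,3) for n in('scene','top')]);W=W[~np.isnan(W).any(1)]
W=W[W[:,2]>.07]
H,_,_=np.histogram2d(W[:,0],W[:,1],bins=[np.arange(0,1.0,.1),np.arange(-.7,.9,.1)])
from scipy.stats import binned_statistic_2d as b
print((np.nan_to_num(b(W[:,0],W[:,1],W[:,2],'max',bins=[np.arange(0,1.0,.1),np.arange(-.7,.9,.1)])[0])*100).round(0).astype(int))
print(bot.get_obs()['t'])
E
python3 plan.py .619 .323 .15 20.3 10
```

```text
[[ 0  0  0  0  0  0 34 34  0  0  0  0  0  0  0]
 [ 0  0  0  0  0  0 28 27  0  0  0  0  0  0  0]
 [22 22 22  0  0  0  0  0  0  0  0  0  0  0  0]
 [22 22 22  0  0  0  0  0  0  0  0  0 18 19  0]
 [22 22 22 11 18  0  0  0 15 15  0  0 18 19  0]
 [22 22 22 12 19  0  0 16  0  0  0  0 18 19 18]
 [22 22 22  0  0  0  0 17  0  9 12  0 19 19 19]
 [22 22 22  0  0  0  0 16  0  0  8  8 18 19 19]
 [ 0  0  0  0  0  0  0  0  0  0  8  9  0  0  0]]
1.0
from [0.1851 0.6491 0.2387] yaw 74.09
linear [[0.0507, 0.0089, -0.0195], [0.0523, 0.0089, -0.0146], [0.0534, 0.0089, -0.0097], [0.0541, 0.0089, -0.0046], [0.0543, 0.0089, 0.0005], [0.054, 0.0089, 0.0056], [0.0532, 0.0089, 0.0106], [0.052, 0.0089, 0.0155], [0.0503, 0.0089, 0.0203], [0.0482, 0.0089, 0.025]]
twist y per row 5.379
```

>>> {"method": "move_arm", "body": {"linear": [[0.05,0,-0.02],[0.052,0,-0.015],[0.053,0,-0.01],[0.054,0,-0.005],[0.054,0,0.0005],[0.054,0,0.0055],[0.053,0,0.0105],[0.052,0.01,0.0155]], "twist": [[0,5.4,0],[0,5.4,0],[0,5.4,0],[0,5.4,0],[0,5.4,0],[0,5.4,0],[0,5.4,0],[0,5.4,0]], "hand": [1,1,1,1,1,1,1,1], "newtons": 60}}

```text
t: 2.0
ee_pos: [0.5313, 0.3863, 0.23]
eef_rot: [[0.511, 0.002, 0.86], [-0.86, 0.002, 0.511], [-0.0, -1.0, 0.003]]
force: [1.0, 1.1, -0.0]
gripper_width: 1.002
```

```bash
python3 plan.py .619 .323 .16 20.3 2;python3 -c "
from rig import bot;print(bot.get_obs()['t'],bot.get_obs()['force'])"
```

```text
from [0.5313 0.3863 0.23  ] yaw 30.71
linear [[0.0496, 0.035, 0.0215], [0.0474, 0.035, 0.0259]]
twist y per row 5.203
2.0 [ 1.03058308  1.06344702 -0.04039481]
```

>>> {"method": "move_arm", "body": {"linear": [[0.05,0.035,0.021],[0.047,0.035,0.026],[0,0,0]], "twist": [[0,5.2,0],[0,5.2,0],[0,0,0]], "hand": [0.6,0.6,0.6]}}

```text
t: 2.38
ee_pos: [0.6148, 0.3217, 0.1561]
eef_rot: [[0.346, -0.006, 0.938], [-0.938, -0.004, 0.346], [0.001, -1.0, -0.007]]
force: [-0.8, -0.2, -0.1]
gripper_width: 0.8
```

```bash
python3 plan.py .6188 .3228 .1 20.3 2;python3 - <<'E'
from h import *
for n in('scene','top'): snap(n,n+'1')
a=cv2.imread('pics/scene1.png')[150:310,260:420];b=cv2.imread('pics/top1.png')[110:270,60:220]
cv2.imwrite('pics/v1.png',cv2.resize(np.hstack([a,b]),None,fx=2.5,fy=2.5,interpolation=cv2.INTER_CUBIC))
o=bot.get_obs();print(o['t'],o['force'])
E
```

```text
from [0.6148 0.3217 0.1561] yaw 20.22
linear [[0.0002, 0.0281, 0.0021], [0.0002, 0.0281, 0.0021]]
twist y per row -0.041
2.475 [-0.41192001  0.33154021 -0.210302  ]
```

View pics/v1.png

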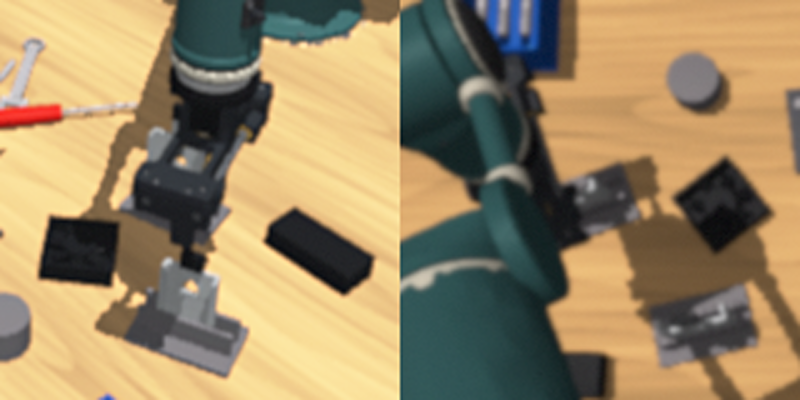

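```bash
python3 plan.py .6188 .3228 .097 20.3 2
```

```text
from [0.6143 0.3252 0.16  ] yaw 20.44
linear [[0.0019, 0.0315, 0.0017], [0.0019, 0.0315, 0.0017]]
twist y per row 0.069
```

>>> {"method": "move_arm", "body": {"linear": [[0.004,0.02,0.0035],[0,0.02,0],[0,0.0225,0],[0,0,0]], "twist": [[0,0,0],[0,0,0],[0,0,0],[0,0,0]], "hand": [0.6,0.6,0.6,0.6]}}

```text
t: 2.98
ee_pos: [0.6163, 0.3224, 0.0942]
eef_rot: [[0.351, -0.006, 0.936], [-0.936, -0.003, 0.351], [0.001, -1.0, -0.006]]
force: [-0.0, -0.6, 0.5]
gripper_width: 0.802
```

```bash
python3 plan.py .6188 .3228 .097 20.3 1
```

```text
from [0.6163 0.3224 0.0942] yaw 20.53
linear [[0.0005, -0.0028, 0.0025]]
twist y per row 0.231
```

>>> {"method": "move_arm", "body": {"linear": [[0.0005,-0.002,0.0025],[0,0,0],[0,0,0],[0,0,0],[0,0,0],[0,0,0]], "twist": [[0,0,0],[0,0,0],[0,0,0],[0,0,0],[0,0,0],[0,0,0]], "hand": [0.6,0.0,-0.5,-1,-1,-1], "newtons": 40}}

```text
t: 3.72
ee_pos: [0.6215, 0.3234, 0.1002]
eef_rot: [[0.35, -0.0, 0.937], [-0.937, -0.0, 0.35], [-0.0, -1.0, -0.0]]
force: [-0.9, -0.6, -0.8]
gripper_width: 0.253
```

>>> {"method": "move_arm", "body": {"linear": [[0,0.004,-0.002],[0,0,0],[0,0,0],[0,0,0]], "twist": [[0,0,0],[0,0,0],[0,0,0],[0,0,0]], "hand": [-0.5,-0.6,-1,-1], "newtons": 60}}

```text
t: 4.22
ee_pos: [0.619, 0.3225, 0.0959]
eef_rot: [[0.35, -0.002, 0.937], [-0.937, -0.001, 0.35], [0.0, -1.0, -0.002]]
force: [-1.7, -0.9, 0.1]
gripper_width: 0.096
```

>>> {"method": "move_arm", "body": {"linear": [[0,-0.01,0],[0,-0.025,0],[0,-0.03,0],[0,-0.03,0],[0,-0.02,0],[0,0,0]], "twist": [[0,0,0],[0,0,0],[0,0,0],[0,0,0],[0,0,0],[0,0,0]], "hand": [-1,-1,-1,-1,-1,-1]}}

```text
t: 4.97
ee_pos: [0.6211, 0.3234, 0.214]
eef_rot: [[0.35, 0.004, 0.937], [-0.937, 0.002, 0.35], [-0.0, -1.0, 0.005]]
force: [-0.3, 1.1, -1.3]
gripper_width: 0.099
```

```bash
python3 plan.py .5407 .0074 .212 7.3 8
```

```text
from [0.6211 0.3234 0.214 ] yaw 20.48
linear [[0.0335, 0.0002, -0.0232], [0.0341, 0.0002, -0.0223], [0.0348, 0.0002, -0.0213], [0.0354, 0.0002, -0.0203], [0.0359, 0.0002, -0.0192], [0.0365, 0.0002, -0.0182], [0.037, 0.0002, -0.0171], [0.0375, 0.0002, -0.0161]]
twist y per row 1.648
```

```bash
python3 plan.py .521 .0049 .214 7.3 8
```

```text
from [0.6211 0.3234 0.214 ] yaw 20.48
linear [[0.0329, -0.0, -0.0257], [0.0336, -0.0, -0.0247], [0.0343, -0.0, -0.0237], [0.035, -0.0, -0.0227], [0.0356, -0.0, -0.0217], [0.0363, -0.0, -0.0207], [0.0368, -0.0, -0.0196], [0.0374, -0.0, -0.0186]]
twist y per row 1.648
```

>>> {"method": "move_arm", "body": {"linear": [[0.033,0,-0.0255],[0.0335,0,-0.0245],[0.0345,0,-0.0235],[0.035,0,-0.0225],[0.0355,0,-0.0215],[0.0365,0,-0.0205],[0.037,0,-0.0195],[0.0375,0,-0.0185]], "twist": [[0,1.65,0],[0,1.65,0],[0,1.65,0],[0,1.65,0],[0,1.65,0],[0,1.65,0],[0,1.65,0],[0,1.65,0]], "hand": [-1,-1,-1,-1,-1,-1,-1,-1]}}

```text
t: 5.98
ee_pos: [0.5195, 0.003, 0.2095]
eef_rot: [[0.126, -0.002, 0.992], [-0.992, -0.0, 0.126], [-0.0, -1.0, -0.002]]
force: [0.7, 0.8, -1.3]
gripper_width: 0.097
```

>>> {"method": "move_arm", "body": {"linear": [[0,0,0],[0,0,0],[0,0,0]], "twist": [[0,0,0],[0,0,0],[0,0,0]], "hand": [-1,-1,-1]}}

```text
t: 6.35
ee_pos: [0.5211, 0.0051, 0.2107]
eef_rot: [[0.128, -0.001, 0.992], [-0.992, 0.0, 0.128], [-0.0, -1.0, -0.001]]
force: [0.9, 0.4, -0.5]
gripper_width: 0.098
```

```bash
cat > f2.py <<'E'
from fit import *
import sys
k,tag=sys.argv[1:3]
o=bot.get_obs(); p=np.array(o['ee_pos']);R=np.array(o['eef_rot']);print('tcp',p.round(4),'yaw',np.degrees(np.arctan2(R[1,2],R[0,2])).round(2),'t',o['t'],o['force'].round(2))
for n in('scene','top'):
    snap(n,tag+n)
    yaw=np.arctan2(R[1,2],R[0,2]); ax=np.array([np.cos(yaw),np.sin(yaw),0])
    g=p+[0,0,.017]; t0=np.r_[g-.0025*ax-[0,0,DIM[k][3]],yaw]
    P=world(n,np.load(f'pics/{tag}{n}.npy')).reshape(-1,3);P=P[~np.isnan(P).any(1)]
    d=sdf(k,loc(t0,P)); l=loc(t0,P); P=P[(d<.008)&(l[:,2]<DIM[k][1]+.004)]
    if len(P)<30: print(n,'few',len(P));continue
    r=least_squares(lambda t:sdf(k,loc(t,P)),t0,loss='soft_l1',f_scale=.001)
    print(n,len(P),r.x[:3].round(4),np.degrees(r.x[3]).round(2),'dev from nominal (cover frame)',loc(t0,r.x[None,:3]).round(4),np.median(np.abs(r.fun)).round(5))
    h=np.array([.692,.0268,0,np.radians(7.3)]); print(' in hook',loc(h,r.x[None,:3]).round(4))
E
python3 f2.py small s2_
python3 - <<'E'
import cv2,numpy as np
a=cv2.imread('pics/s2_scene.png')[110:270,170:330];b=cv2.imread('pics/s2_top.png')[110:270,160:320]
cv2.imwrite('pics/v2.png',cv2.resize(np.hstack([a,b]),None,fx=2.5,fy=2.5,interpolation=cv2.INTER_CUBIC))
E
```

```text
tcp [0.5211 0.0051 0.2107] yaw 7.35 t 6.35 [ 0.95  0.37 -0.55]
scene 422 [0.5192 0.0064 0.1235] 6.4 dev from nominal (cover frame) [[ 0.0008  0.0015 -0.0002]] 0.00087
 in hook [[-0.174   0.0017  0.1235]]
top few 0
```

View pics/v2.png

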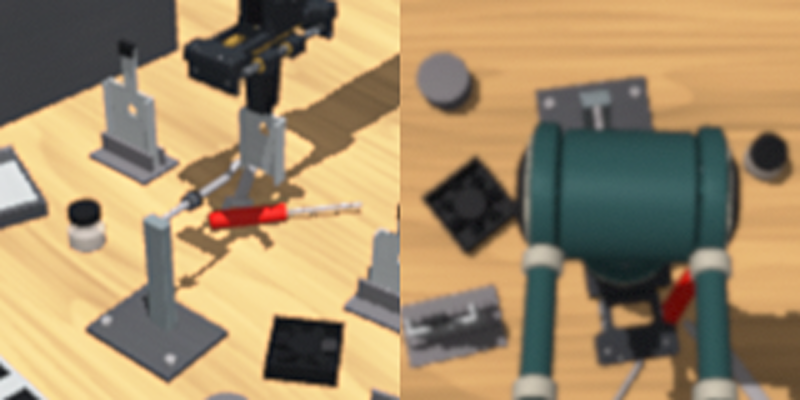

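>>> {"method": "move_arm", "body": {"linear": [[0.0007,0.01,0.01],[0,0.01,0.01],[0,0,0.01],[0,0,0.01],[0,0,0],[0,0,0]], "twist": [[0,0,0],[0,0,0],[0,0,0],[0,0,0],[0,0,0],[0,0,0]], "hand": [-1,-1,-1,-1,-1,-1]}}

```text
t: 7.2
ee_pos: [0.5608, 0.0085, 0.1914]
eef_rot: [[0.127, 0.0, 0.992], [-0.992, -0.0, 0.127], [0.0, -1.0, 0.0]]
force: [0.4, -0.3, -1.3]
gripper_width: 0.097
```

```bash
cat > v.py <<'E'
from h import *
import sys
t=sys.argv[1];x,y,w=map(int,sys.argv[2:5])
snap('scene',t);a=cv2.imread(f'pics/{t}.png')[y:y+w*3//4,x:x+w];cv2.imwrite(f'pics/{t}z.png',cv2.resize(a,(800,600),interpolation=cv2.INTER_CUBIC))
o=bot.get_obs();R=o['eef_rot'];p=o['ee_pos'];print('t',o['t'],'tcp',p.round(4),'yaw',np.degrees(np.arctan2(R[1,2],R[0,2])).round(2),'F',o['force'].round(2))
c,s=np.cos(np.radians(7.3)),np.sin(np.radians(7.3));d=p-[.692,.0268,0];print('bar in hook',round(c*d[0]+s*d[1],4),round(-s*d[0]+c*d[1],4),'cover x',round(c*d[0]+s*d[1]-.0025,4))
E
python3 v.py s3 220 130 100
```

```text
t 7.25 tcp [0.5606 0.0085 0.1914] yaw 7.28 F [ 0.85  0.28 -1.41]
bar in hook -0.1326 -0.0015 cover x -0.1351
```

View pics/s3z.png

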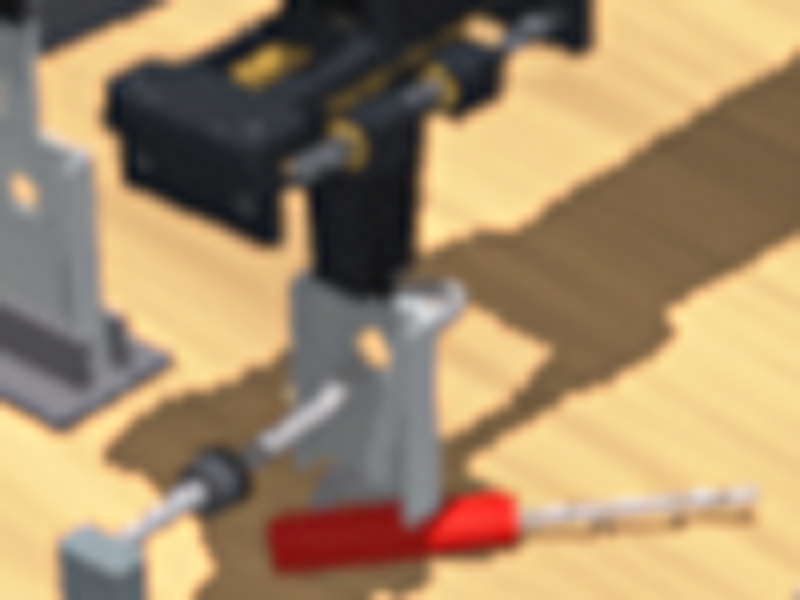

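```bash
cat > proj.py <<'E'
from h import *
def proj(n,P):
    i=bot.camera_info(n);K=np.array(i['K']);R=np.array(i['orientation']);e=np.array(i['eye'])
    c=(np.atleast_2d(P)-e)@R; return np.c_[c[:,0]/c[:,2]*K[0,0]+K[0,2],c[:,1]/c[:,2]*K[1,1]+K[1,2]]
def hk(x,y,z,h=(.692,.0268,7.3)):
    a=np.radians(h[2]);return np.array([h[0]+np.cos(a)*x-np.sin(a)*y,h[1]+np.sin(a)*x+np.cos(a)*y,z])
E
python3 - <<'E'
from proj import *
z=lambda P:((proj('scene',P)-[220,130])*8).round(0).tolist()
print('root',z(hk(0,0,.15)),'bend',z(hk(-.105,0,.15)),'tip',z(hk(-.125,0,.16)),'eye',z(hk(-.135,-.001,.0085+.1914-.096+.06)),'posttop',z(hk(0,0,.155)))
E
```

```text
root [[113.0, 544.0]] bend [[317.0, 406.0]] tip [[353.0, 358.0]] eye [[369.0, 336.0]] posttop [[112.0, 532.0]]
```

Run:
```python
import cv2,numpy as np
a=cv2.imread('pics/s3.png')[155:200,240:285]
a=cv2.resize(a,(600,600),interpolation=cv2.INTER_NEAREST)
b=cv2.convertScaleAbs(a,alpha=1.6,beta=-100)
cv2.imwrite('pics/s3e.png',b)
d=np.load('pics/s3.npy')[168:186,255:275];print((d*1000).round(0).astype(int))
```

```text
[[1609 1287 1290 1289 1294 1292 1289 1289 1285 1279 1276 1277 1269 1270
  1270 1266 1263 1265 1258 1589]
 [   0 1292 1287 1290 1296 1291 1291 1285 1283 1280 1278 1275 1273 1272
  1267 1262 1263 1261 1255 1259]
 [1595 1289 1288 1297 1299 1294 1298 1286 1288 1286 1279 1595 1275 1271
  1270 1268 1252 1253 1254 1257]
 [1596 1291 1292 1296 1299 1297 1300 1299 1290 1287 1586 1590 1275 1276
  1274 1272 1248 1255 1261 1261]
 [1584 1292 1292 1299 1300 1303 1296 1296    0 1288 1586 1579 1580 1282
  1275 1270 1251 1254 1257 1266]
 [1576 1301 1295 1303 1301 1303 1305 1298 1292 1292 1278 1580 1580 1576
  1278 1276 1248 1253 1264 1263]
 [1568 1299 1301 1300 1305 1310 1306 1299 1294 1274 1273 1281 1569 1571
  1278 1274 1255 1258 1260 1264]
 [1571 1301 1298 1300 1307 1305 1298 1302 1274 1278 1278 1284 1284 1290
  1279 1283 1256 1257 1264 1265]
 [1563 1559 1300 1308    0 1312 1307 1274 1276 1274 1279 1294 1289 1288
  1282 1281 1258 1263 1265 1267]
 [1555 1561 1304 1305 1312 1312 1280 1272 1271 1276 1297 1292 1290 1287
  1288 1282 1261 1265 1267 1269]
 [1548 1555 1300 1308 1313 1318 1273 1281 1271 1297 1297 1295 1290 1284
  1285 1283 1261 1267 1266 1272]
 [1545 1542 1309 1310 1311 1277 1271 1272 1309 1305 1297 1296 1292 1288
  1290 1290 1267 1264 1278 1276]
 [1543 1546 1308 1270 1262 1274 1278 1273 1308 1304 1303 1302 1300 1294
  1290 1293 1263 1269 1274 1280]
 [1535 1542 1263 1262 1271 1266 1277 1318 1311 1305 1306 1304 1298 1298
  1293 1292 1267 1272 1273 1277]
 [1263 1259 1262 1264 1268 1267 1316 1317 1312 1313 1311 1305 1306 1305
  1289 1293 1267 1271 1278 1278]
 [   0 1259 1257 1264 1320 1323 1321 1321 1315 1313 1309 1304 1301 1304
  1301 1295 1277 1278 1281 1282]
 [1257 1261 1262 1321 1322 1327 1324 1325 1317 1311 1313 1306 1301 1300
  1306 1293 1273 1279 1283 1287]
 [1254 1520 1319 1324 1331 1329 1324 1320 1320 1318 1314 1308 1302 1304
  1300 1298 1271 1279 1285 1285]]
```

View pics/s3e.png

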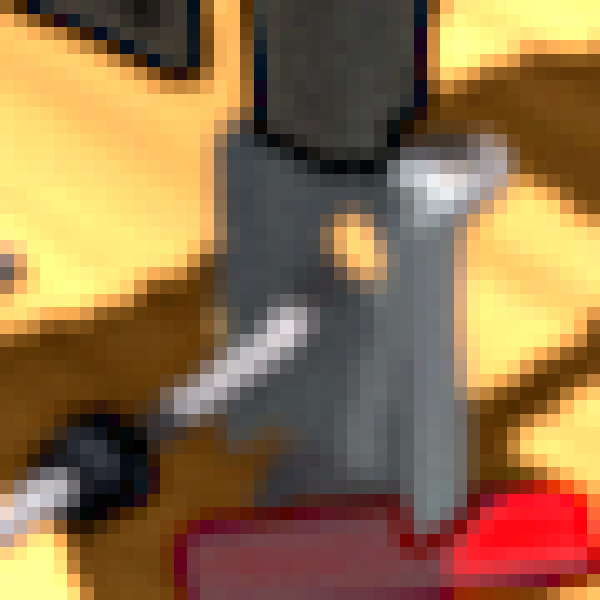

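>>> {"method": "move_arm", "body": {"linear": [[0,0.002,0.008],[0,0.003,0.009],[0,0.004,0.009],[0,0.003,0.009],[0,0,0],[0,0,0]], "twist": [[0,0,0],[0,0,0],[0,0,0],[0,0,0],[0,0,0],[0,0,0]], "hand": [-1,-1,-1,-1,-1,-1]}}

```text
t: 8.0
ee_pos: [0.5953, 0.013, 0.179]
eef_rot: [[0.127, -0.001, 0.992], [-0.992, 0.0, 0.127], [-0.0, -1.0, -0.001]]
force: [-0.4, 0.0, -1.4]
gripper_width: 0.096
```

```bash
python3 v.py s4 220 130 100
```

```text
t 8.05 tcp [0.5953 0.013  0.1791] yaw 7.29 F [ 0.45  0.13 -1.08]
bar in hook -0.0977 -0.0014 cover x -0.1002
```

View pics/s4z.png

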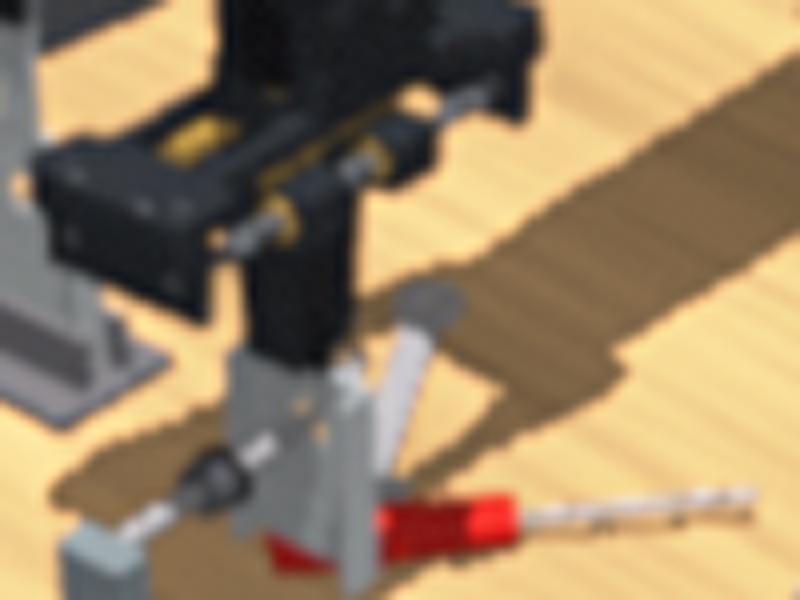

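>>> {"method": "move_arm", "body": {"linear": [[0,0,0.01],[0,0,0.01],[0,0,0.009],[0,0,0],[0,0.002,0],[0,0.001,0],[0,0,0],[0,0,0]], "twist": [[0,0,0],[0,0,0],[0,0,0],[0,0,0],[0,0,0],[0,0,0],[0,0,0],[0,0,0]], "hand": [-1,-1,-1,-1,-1,-1,-1,-1]}}

```text
t: 9.05
ee_pos: [0.6241, 0.0166, 0.1763]
eef_rot: [[0.127, 0.0, 0.992], [-0.992, 0.0, 0.127], [-0.0, -1.0, 0.0]]
force: [-0.2, -0.4, -1.2]
gripper_width: 0.093
```

```bash
python3 v.py s5 220 130 100
```

```text
t 9.1 tcp [0.6242 0.0166 0.1763] yaw 7.28 F [ 0.8   0.07 -1.35]
bar in hook -0.0686 -0.0015 cover x -0.0711
```

>>> {"method": "move_arm", "body": {"linear": [[0,0.001,0],[0,0,0],[0,0,0]], "twist": [[0,0,0],[0,0,0],[0,0,0]], "hand": [-1,-1,-1]}}

```text
t: 9.48
ee_pos: [0.6243, 0.0167, 0.1753]
eef_rot: [[0.127, 0.0, 0.992], [-0.992, 0.0, 0.127], [-0.0, -1.0, 0.0]]
force: [0.2, 0.3, 0.2]
gripper_width: 0.098
```

>>> {"method": "move_arm", "body": {"linear": [[0,0.001,0],[0,0,0],[0,0,0]], "twist": [[0,0,0],[0,0,0],[0,0,0]], "hand": [-1,-1,-1]}}

```text
t: 9.85
ee_pos: [0.6245, 0.0167, 0.175]
eef_rot: [[0.127, 0.001, 0.992], [-0.992, 0.0, 0.127], [0.0, -1.0, 0.001]]
force: [-2.5, 0.8, 5.8]
gripper_width: 0.094
```

>>> {"method": "move_arm", "body": {"linear": [[0,-0.001,0],[0,0,0.003],[0,0,0.002],[0,0,0.001],[0,0,0],[0,0,0]], "twist": [[0,0,0],[0,0,0],[0,0,0],[0,0,0],[0,0,0],[0,0,0]], "hand": [-1,-1,-1,-1,-1,-1]}}

```text
t: 10.6
ee_pos: [0.6302, 0.0175, 0.175]
eef_rot: [[0.127, -0.0, 0.992], [-0.992, 0.0, 0.127], [-0.0, -1.0, -0.0]]
force: [-2.8, 0.7, 1.7]
gripper_width: 0.095
```

>>> {"method": "move_arm", "body": {"linear": [[0,0,0.001],[0,0,0.001],[0,0,0],[0,0,0]], "twist": [[0,0,0],[0,0,0],[0,0,0],[0,0,0]], "hand": [-1,-1,-1,-1]}}

```text
t: 11.1
ee_pos: [0.6324, 0.0177, 0.1751]
eef_rot: [[0.127, 0.001, 0.992], [-0.992, 0.0, 0.127], [0.0, -1.0, 0.001]]
force: [-2.0, 0.7, 1.0]
gripper_width: 0.094
```

>>> {"method": "move_arm", "body": {"linear": [[0,0,0.001],[0,0,0.001],[0,0,0],[0,0,0]], "twist": [[0,0,0],[0,0,0],[0,0,0],[0,0,0]], "hand": [-1,-1,-1,-1]}}

```text
t: 11.6
ee_pos: [0.6343, 0.018, 0.1752]
eef_rot: [[0.127, 0.0, 0.992], [-0.992, 0.0, 0.127], [0.0, -1.0, 0.0]]
force: [-1.6, 1.5, 0.5]
gripper_width: 0.096
```

>>> {"method": "move_arm", "body": {"linear": [[0,0,0.001],[0,0,0],[0,0,0]], "twist": [[0,0,0],[0,0,0],[0,0,0]], "hand": [-1,-1,-1]}}

```text
t: 11.98
ee_pos: [0.6352, 0.0181, 0.1752]
eef_rot: [[0.127, 0.0, 0.992], [-0.992, 0.0, 0.127], [-0.0, -1.0, 0.0]]
force: [-0.9, 1.5, 0.4]
gripper_width: 0.098
```

>>> {"method": "move_arm", "body": {"linear": [[0,0,0.001],[0,0,0],[0,0,0.001],[0,0,0]], "twist": [[0,0,0],[0,0,0],[0,0,0],[0,0,0]], "hand": [-1,-1,-1,-1]}}

```text
t: 12.48
ee_pos: [0.6371, 0.0183, 0.1751]
eef_rot: [[0.127, -0.0, 0.992], [-0.992, -0.0, 0.127], [0.0, -1.0, -0.0]]
force: [-2.6, 0.6, 1.5]
gripper_width: 0.096
```

>>> {"method": "move_arm", "body": {"linear": [[0,0,0.001],[0,0,0],[0,0,0]], "twist": [[0,0,0],[0,0,0],[0,0,0]], "hand": [-1,-1,-1]}}

```text
t: 12.85
ee_pos: [0.6377, 0.0184, 0.1751]
eef_rot: [[0.127, -0.001, 0.992], [-0.992, -0.0, 0.127], [-0.0, -1.0, -0.001]]
force: [-4.5, -0.8, 2.0]
gripper_width: 0.098
```

>>> {"method": "move_arm", "body": {"linear": [[0,0,0.0006],[0,0,0]], "twist": [[0,0,0],[0,0,0]], "hand": [-1,-1]}}

```text
t: 13.1
ee_pos: [0.6381, 0.0184, 0.1751]
eef_rot: [[0.127, -0.002, 0.992], [-0.992, -0.0, 0.127], [-0.0, -1.0, -0.002]]
force: [-5.8, 0.4, 3.0]
gripper_width: 0.099
```

>>> {"method": "move_arm", "body": {"linear": [[0,0,0.0004],[0,0,0]], "twist": [[0,0,0],[0,0,0]], "hand": [-1,-1]}}

```text
t: 13.35
ee_pos: [0.6382, 0.0184, 0.1751]
eef_rot: [[0.127, -0.002, 0.992], [-0.992, -0.0, 0.127], [-0.0, -1.0, -0.002]]
force: [-6.5, -0.3, 3.6]
gripper_width: 0.095
```

>>> {"method": "move_arm", "body": {"linear": [[0,0,0.0005],[0,0,0],[0,0,0]], "twist": [[0,0,0],[0,0,0],[0,0,0]], "hand": [-1,-1,-1]}}

```text
t: 13.72
ee_pos: [0.6385, 0.0185, 0.1751]
eef_rot: [[0.127, -0.003, 0.992], [-0.992, -0.0, 0.127], [-0.0, -1.0, -0.003]]
force: [-6.9, -0.1, 4.6]
gripper_width: 0.097
```

```bash
python3 v.py s6 220 130 100
```

```text
t 13.775 tcp [0.6384 0.0185 0.1751] yaw 7.29 F [-6.78 -0.37  4.37]
bar in hook -0.0542 -0.0015 cover x -0.0567
```

View pics/s6z.png

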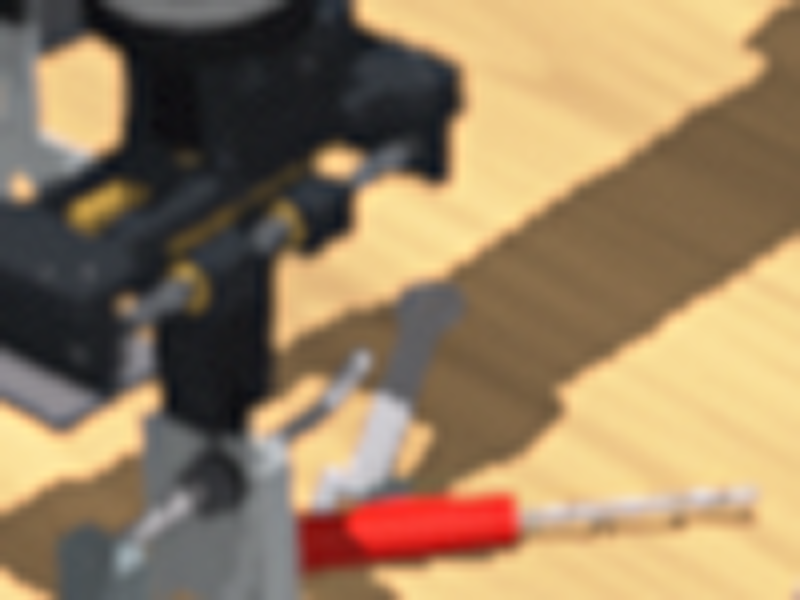

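>>> {"method": "move_arm", "body": {"linear": [[0,-0.0004,-0.001],[0,0,-0.0006],[0,0,0],[0,0,0],[0,0,0],[0,0,0]], "twist": [[0,0,0],[0,0,0],[0,0,0],[0,0,0],[0,0,0],[0,0,0]], "hand": [-1,-1,-0.7,-0.5,-0.3,-0.3]}}

```text
t: 14.52
ee_pos: [0.6384, 0.0184, 0.1758]
eef_rot: [[0.127, 0.001, 0.992], [-0.992, -0.0, 0.127], [0.0, -1.0, 0.001]]
force: [0.6, -0.4, 0.1]
gripper_width: 0.35
```

>>> {"method": "move_arm", "body": {"linear": [[0,-0.005,0],[0,-0.02,0],[0,-0.03,0],[0,-0.03,0],[0,-0.01,0],[0,0,0]], "twist": [[0,0,0],[0,0,0],[0,0,0],[0,0,0],[0,0,0],[0,0,0]], "hand": [-0.3,-0.3,-0.3,0,0.3,0.3]}}

```text
t: 15.28
ee_pos: [0.6386, 0.0184, 0.2721]
eef_rot: [[0.127, 0.003, 0.992], [-0.992, -0.0, 0.127], [0.0, -1.0, 0.003]]
force: [0.1, 0.3, -1.2]
gripper_width: 0.642
```

```bash
python3 v.py s7 220 130 100;python3 plan.py .4789 .1888 .2 12.2 6
```

```text
t 15.325 tcp [0.6379 0.0184 0.2705] yaw 7.28 F [-0.61 -0.9   0.06]
bar in hook -0.0547 -0.0014 cover x -0.0572
from [0.6379 0.0184 0.2705] yaw 7.28
linear [[-0.0315, 0.0118, -0.0227], [-0.0318, 0.0118, -0.0222], [-0.0322, 0.0118, -0.0218], [-0.0325, 0.0118, -0.0213], [-0.0328, 0.0118, -0.0208], [-0.0331, 0.0118, -0.0204]]
twist y per row -0.819
```

View pics/s7z.png

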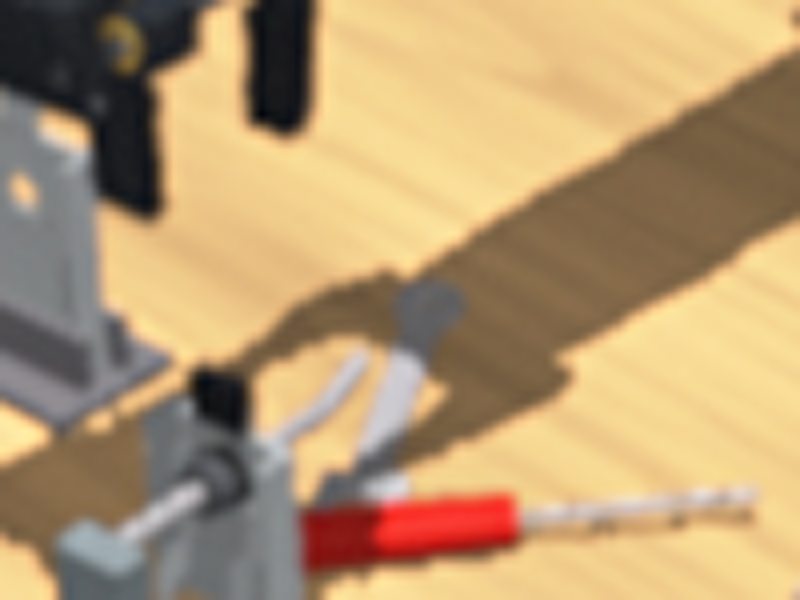

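>>> {"method": "move_arm", "body": {"linear": [[-0.0315,0.006,-0.0225],[-0.032,0.012,-0.022],[-0.032,0.012,-0.022],[-0.0325,0.012,-0.0215],[-0.033,0.012,-0.021],[-0.033,0.012,-0.0205],[0,0.015,0],[0,0,0]], "twist": [[0,-0.8,0],[0,-0.8,0],[0,-0.8,0],[0,-0.8,0],[0,-0.8,0],[0,-0.9,0],[0,0,0],[0,0,0]], "hand": [0.3,0.3,0.3,0.3,0.3,0.3,0.3,0.3]}}

```text
t: 16.32
ee_pos: [0.4775, 0.1882, 0.1871]
eef_rot: [[0.212, -0.004, 0.977], [-0.977, -0.002, 0.212], [0.001, -1.0, -0.004]]
force: [0.0, 0.3, -0.6]
gripper_width: 0.647
```

>>> {"method": "move_arm", "body": {"linear": [[0,0,0],[0,0,0]], "twist": [[0,0,0],[0,0,0]], "hand": [0.3,0.3]}}

```text
t: 16.58
ee_pos: [0.4799, 0.1885, 0.1902]
eef_rot: [[0.21, 0.001, 0.978], [-0.978, 0.0, 0.21], [0.0, -1.0, 0.001]]
force: [0.0, 0.5, 0.2]
gripper_width: 0.648
```

```bash
python3 plan.py .4789 .1888 .132 12.2 1; python3 v.py m1 280 140 120
```

```text
from [0.4799 0.1885 0.1902] yaw 12.11
linear [[-0.0005, 0.0582, -0.001]]
twist y per row -0.094
t 16.625 tcp [0.4798 0.1886 0.1902] yaw 12.11 F [0.26 0.62 0.53]
bar in hook -0.1899 0.1874 cover x -0.1924
```

View pics/m1z.png

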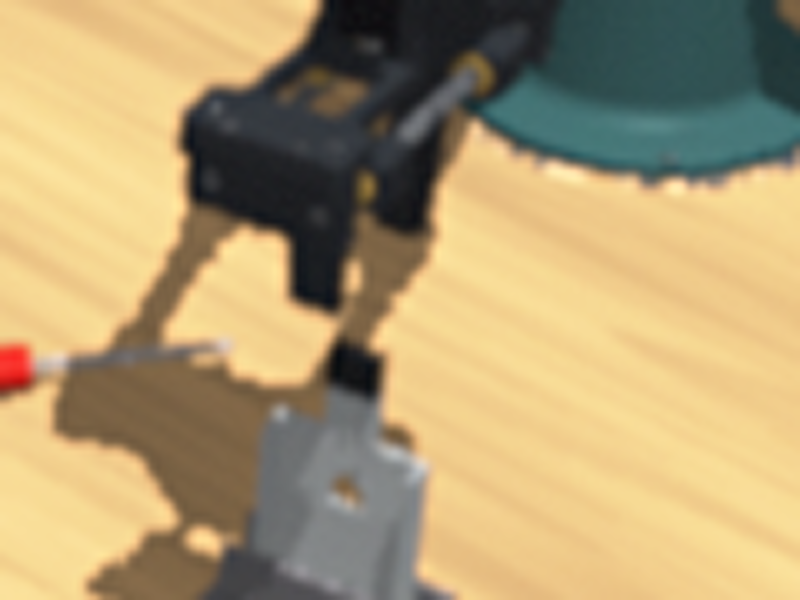

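>>> {"method": "move_arm", "body": {"linear": [[-0.0005,0.02,-0.001],[0,0.02,0],[0,0.0125,0],[0,0.0055,0],[0,0,0],[0,0,0],[0,0,0],[0,0,0]], "twist": [[0,0,0],[0,0,0],[0,0,0],[0,0,0],[0,0,0],[0,0,0],[0,0,0],[0,0,0]], "hand": [0.2,0,-0.2,-0.4,-0.6,-1,-1,-1]}}

```text
t: 17.62
ee_pos: [0.4783, 0.1895, 0.1323]
eef_rot: [[0.211, 0.001, 0.977], [-0.977, 0.0, 0.211], [-0.0, -1.0, 0.001]]
force: [0.1, -0.8, 1.6]
gripper_width: 0.096
```

```bash
python3 plan.py .4789 .1888 .132 12.2 1
```

```text
from [0.4783 0.1895 0.1323] yaw 12.19
linear [[0.0008, 0.0003, 0.0004]]
twist y per row -0.012
```

>>> {"method": "move_arm", "body": {"linear": [[0,-0.01,0],[0,-0.025,0],[0,-0.03,0],[0,-0.03,0],[0,-0.02,0],[0,0,0]], "twist": [[0,0,0],[0,0,0],[0,0,0],[0,0,0],[0,0,0],[0,0,0]], "hand": [-1,-1,-1,-1,-1,-1]}}

```text
t: 18.38
ee_pos: [0.479, 0.1897, 0.2489]
eef_rot: [[0.211, 0.004, 0.977], [-0.977, 0.001, 0.211], [-0.001, -1.0, 0.004]]
force: [-0.2, -0.5, -1.3]
gripper_width: 0.095
```

```bash
python3 plan.py .521 .0052 .24 7.3 6
```

```text
from [0.479  0.1897 0.2489] yaw 12.19
linear [[0.0315, 0.0015, 0.0004], [0.0315, 0.0015, 0.0008], [0.0315, 0.0015, 0.0013], [0.0315, 0.0015, 0.0017], [0.0315, 0.0015, 0.0021], [0.0314, 0.0015, 0.0026]]
twist y per row 0.815
```

>>> {"method": "move_arm", "body": {"linear": [[0.0315,0.001,0.0005],[0.0315,0.001,0.001],[0.0315,0.001,0.0015],[0.0315,0.001,0.0015],[0.0315,0.001,0.002],[0.0315,0.001,0.0025],[0,0,0],[0,0,0]], "twist": [[0,0.8,0],[0,0.8,0],[0,0.8,0],[0,0.8,0],[0,0.8,0],[0,0.9,0],[0,0,0],[0,0,0]], "hand": [-1,-1,-1,-1,-1,-1,-1,-1]}}

```text
t: 19.38
ee_pos: [0.5193, 0.0052, 0.2395]
eef_rot: [[0.126, -0.002, 0.992], [-0.992, 0.001, 0.126], [-0.001, -1.0, -0.002]]
force: [-0.3, 0.1, -2.0]
gripper_width: 0.095
```

```bash
python3 f2.py medium m2_;python3 v.py m3 220 110 110
```

```text
tcp [0.5193 0.0052 0.2395] yaw 7.26 t 19.375 [-0.31  0.09 -1.99]
scene 609 [0.5168 0.0049 0.1167] 7.67 dev from nominal (cover frame) [[-0.      0.0001  0.0002]] 0.00089
 in hook [[-0.1766  0.0006  0.1167]]
top few 0
t 19.525 tcp [0.5197 0.0057 0.2402] yaw 7.35 F [ 0.14 -0.24 -1.84]
bar in hook -0.1736 0.001 cover x -0.1761
```

View pics/m3z.png

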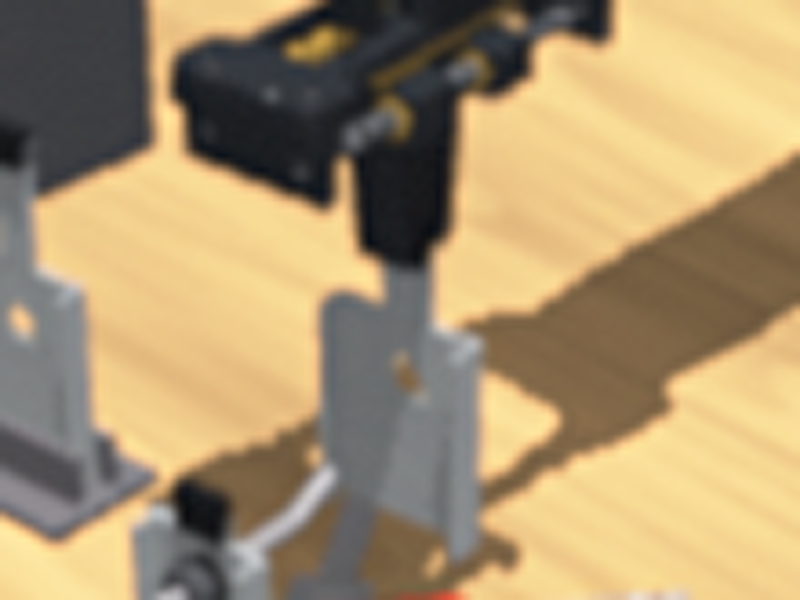

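>>> {"method": "move_arm", "body": {"linear": [[0.0005,0.01,0.01],[0,0.0115,0.01],[0,0,0.01],[0,0,0.01],[0,0,0],[0,0,0]], "twist": [[0,0,0],[0,0,0],[0,0,0],[0,0,0],[0,0,0],[0,0,0]], "hand": [-1,-1,-1,-1,-1,-1]}}

```text
t: 20.27
ee_pos: [0.5599, 0.0094, 0.2193]
eef_rot: [[0.127, -0.0, 0.992], [-0.992, -0.0, 0.127], [0.0, -1.0, -0.0]]
force: [-0.5, -0.7, -2.1]
gripper_width: 0.097
```

```bash
python3 v.py m4 225 135 80
```

```text
t 20.325 tcp [0.5598 0.0094 0.2193] yaw 7.28 F [ 0.04 -0.44 -1.12]
bar in hook -0.1334 -0.0005 cover x -0.1359
```

View pics/m4z.png

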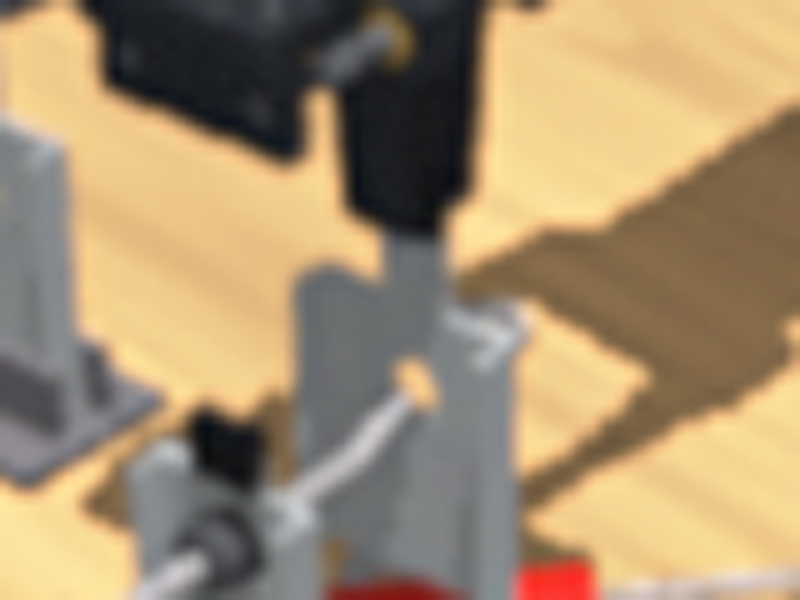

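>>> {"method": "move_arm", "body": {"linear": [[0,0.002,0.009],[0,0.003,0.009],[0,0.004,0.009],[0,0.003,0.009],[0,0,0.006],[0,0,0.006],[0,0,0],[0,0,0]], "twist": [[0,0,0],[0,0,0],[0,0,0],[0,0,0],[0,0,0],[0,0,0],[0,0,0],[0,0,0]], "hand": [-1,-1,-1,-1,-1,-1,-1,-1]}}

```text
t: 21.32
ee_pos: [0.6073, 0.0155, 0.2072]
eef_rot: [[0.127, -0.0, 0.992], [-0.992, -0.0, 0.127], [0.0, -1.0, -0.0]]
force: [0.0, -1.1, -2.0]
gripper_width: 0.099
```

```bash
python3 v.py m5 225 135 80
```

```text
t 21.375 tcp [0.6073 0.0154 0.2072] yaw 7.28 F [-0.13 -0.26 -1.55]
bar in hook -0.0855 -0.0005 cover x -0.088
```

View pics/m5z.png

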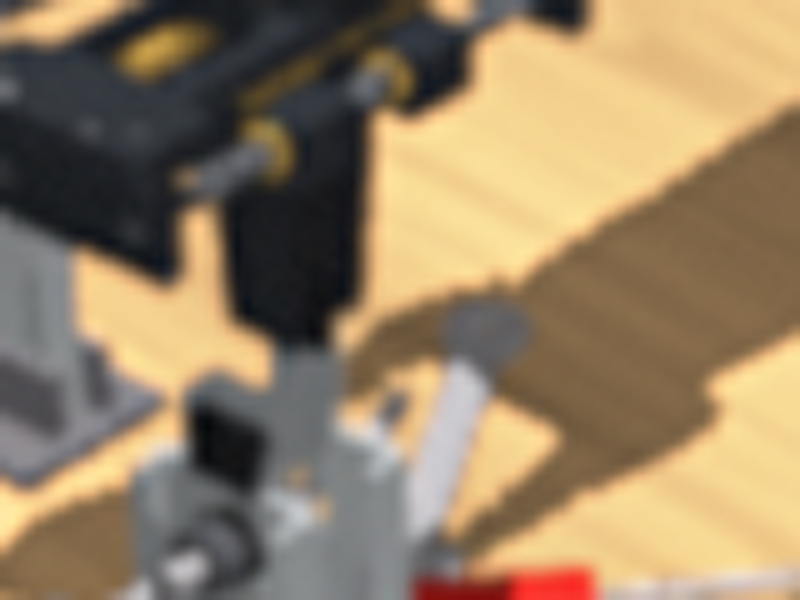

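>>> {"method": "move_arm", "body": {"linear": [[0,0,0.006],[0,0.001,0.006],[0,0.001,0.004],[0,0.001,0],[0,0,0],[0,0,0]], "twist": [[0,0,0],[0,0,0],[0,0,0],[0,0,0],[0,0,0],[0,0,0]], "hand": [-1,-1,-1,-1,-1,-1]}}

```text
t: 22.12
ee_pos: [0.6233, 0.0177, 0.2042]
eef_rot: [[0.127, 0.0, 0.992], [-0.992, 0.0, 0.127], [-0.0, -1.0, 0.0]]
force: [1.7, 1.6, -0.9]
gripper_width: 0.091
```

>>> {"method": "move_arm", "body": {"linear": [[0,0.001,0],[0,0,0],[0,0,0]], "twist": [[0,0,0],[0,0,0],[0,0,0]], "hand": [-1,-1,-1]}}

```text
t: 22.5
ee_pos: [0.6235, 0.0177, 0.2037]
eef_rot: [[0.127, 0.001, 0.992], [-0.992, 0.0, 0.127], [-0.0, -1.0, 0.001]]
force: [-1.2, 1.9, 4.0]
gripper_width: 0.094
```

>>> {"method": "move_arm", "body": {"linear": [[0,-0.0007,0.002],[0,0,0.002],[0,0,0.001],[0,0,0.001],[0,0,0],[0,0,0]], "twist": [[0,0,0],[0,0,0],[0,0,0],[0,0,0],[0,0,0],[0,0,0]], "hand": [-1,-1,-1,-1,-1,-1]}}

```text
t: 23.25
ee_pos: [0.6293, 0.0184, 0.2037]
eef_rot: [[0.127, 0.0, 0.992], [-0.992, 0.0, 0.127], [-0.0, -1.0, 0.0]]
force: [-3.6, 2.1, 2.2]
gripper_width: 0.096
```

>>> {"method": "move_arm", "body": {"linear": [[0,0,0.001],[0,0,0.001],[0,0,0],[0,0,0]], "twist": [[0,0,0],[0,0,0],[0,0,0],[0,0,0]], "hand": [-1,-1,-1,-1]}}

```text
t: 23.75
ee_pos: [0.6315, 0.0186, 0.2037]
eef_rot: [[0.127, 0.001, 0.992], [-0.992, 0.0, 0.127], [-0.0, -1.0, 0.001]]
force: [-2.2, 1.6, 1.9]
gripper_width: 0.095
```

>>> {"method": "move_arm", "body": {"linear": [[-0.0004,-0.0002,0.001],[0,0,0],[0,0,0]], "twist": [[0,0,0],[0,0,0],[0,0,0]], "hand": [-1,-1,-1]}}

```text
t: 24.12
ee_pos: [0.6324, 0.0189, 0.2039]
eef_rot: [[0.127, 0.0, 0.992], [-0.992, -0.0, 0.127], [0.0, -1.0, 0.0]]
force: [-1.0, 1.9, -0.3]
gripper_width: 0.096
```

>>> {"method": "move_arm", "body": {"linear": [[0,0,0.001],[0,0,0],[0,0,0]], "twist": [[0,0,0],[0,0,0],[0,0,0]], "hand": [-1,-1,-1]}}

```text
t: 24.5
ee_pos: [0.633, 0.0191, 0.2039]
eef_rot: [[0.127, -0.0, 0.992], [-0.992, -0.0, 0.127], [0.0, -1.0, -0.0]]
force: [-1.6, 0.9, 0.1]
gripper_width: 0.096
```

>>> {"method": "move_arm", "body": {"linear": [[0,0,0.001],[0,0,0],[0,0,0]], "twist": [[0,0,0],[0,0,0],[0,0,0]], "hand": [-1,-1,-1]}}

```text
t: 24.88
ee_pos: [0.6337, 0.0192, 0.2038]
eef_rot: [[0.127, -0.001, 0.992], [-0.992, -0.0, 0.127], [0.0, -1.0, -0.001]]
force: [-3.7, -0.4, 0.7]
gripper_width: 0.094
```

>>> {"method": "move_arm", "body": {"linear": [[0,0,0.0007],[0,0,0],[0,0,0]], "twist": [[0,0,0],[0,0,0],[0,0,0]], "hand": [-1,-1,-1]}}

```text
t: 25.25
ee_pos: [0.6343, 0.0193, 0.2039]
eef_rot: [[0.127, -0.001, 0.992], [-0.992, -0.0, 0.127], [0.0, -1.0, -0.001]]
force: [-3.9, 0.4, 0.8]
gripper_width: 0.096
```

>>> {"method": "move_arm", "body": {"linear": [[0,0,0.0007],[0,0,0],[0,0,0]], "twist": [[0,0,0],[0,0,0],[0,0,0]], "hand": [-1,-1,-1]}}

```text
t: 25.62
ee_pos: [0.6347, 0.0193, 0.2038]
eef_rot: [[0.127, -0.002, 0.992], [-0.992, -0.0, 0.127], [0.0, -1.0, -0.002]]
force: [-6.6, 0.3, 0.9]
gripper_width: 0.095
```

>>> {"method": "move_arm", "body": {"linear": [[0,0,0.0007],[0,0,0],[0,0,0]], "twist": [[0,0,0],[0,0,0],[0,0,0]], "hand": [-1,-1,-1]}}

```text
t: 26.0
ee_pos: [0.635, 0.0194, 0.2038]
eef_rot: [[0.127, -0.003, 0.992], [-0.992, -0.0, 0.127], [0.0, -1.0, -0.003]]
force: [-7.8, 0.3, 2.8]
gripper_width: 0.097
```

```bash
python3 f2.py medium m6_;python3 v.py m6 215 140 80
```

```text
tcp [0.635  0.0194 0.2038] yaw 7.28 t 26.0 [-7.84  0.33  2.79]
scene 538 [0.6365 0.0178 0.0811] 11.1 dev from nominal (cover frame) [[ 0.0037 -0.0018  0.0003]] 0.00142
 in hook [[-0.0562 -0.0019  0.0811]]
top 51 [0.6328 0.0183 0.0775] 6.98 dev from nominal (cover frame) [[ 0.0001 -0.0007 -0.0034]] 0.00033
 in hook [[-0.0598 -0.0009  0.0775]]
t 26.15 tcp [0.6351 0.0194 0.2038] yaw 7.29 F [-6.32 -0.3   2.57]
bar in hook -0.0574 -0.0001 cover x -0.0599
```

View pics/m6z.png

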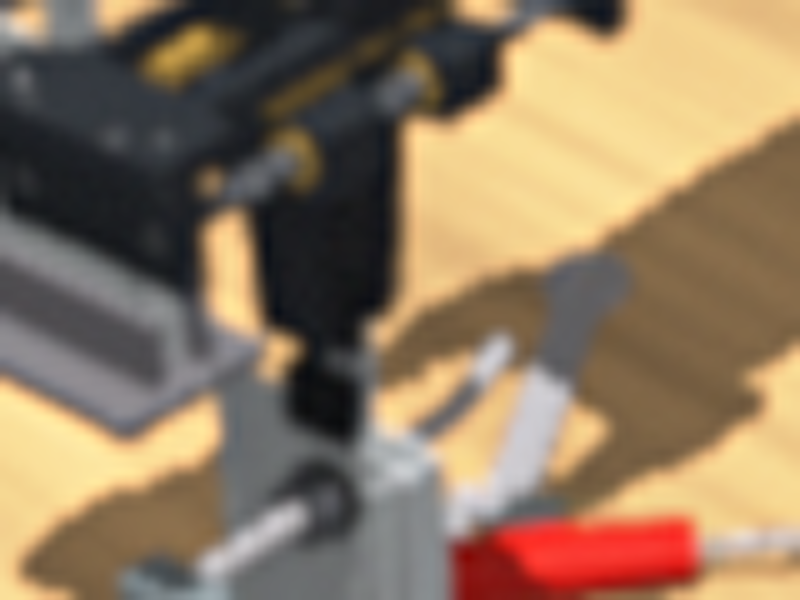

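>>> {"method": "move_arm", "body": {"linear": [[0,-0.0003,-0.001],[0,0,-0.0008],[0,0,0],[0,0,0],[0,0,0],[0,0,0]], "twist": [[0,0,0],[0,0,0],[0,0,0],[0,0,0],[0,0,0],[0,0,0]], "hand": [-1,-1,-0.7,-0.5,-0.3,-0.3]}}

```text
t: 26.9
ee_pos: [0.6349, 0.0194, 0.2046]
eef_rot: [[0.127, 0.001, 0.992], [-0.992, 0.0, 0.127], [0.0, -1.0, 0.001]]
force: [0.4, 0.4, -0.3]
gripper_width: 0.351
```

>>> {"method": "move_arm", "body": {"linear": [[0,-0.005,0],[0,-0.02,0],[0,-0.03,0],[0,-0.03,0],[0,-0.01,0],[0,0,0]], "twist": [[0,0,0],[0,0,0],[0,0,0],[0,0,0],[0,0,0],[0,0,0]], "hand": [-0.3,-0.3,-0.3,0,0.3,0.3]}}

```text
t: 27.65
ee_pos: [0.635, 0.0193, 0.3008]
eef_rot: [[0.127, 0.003, 0.992], [-0.992, -0.0, 0.127], [0.0, -1.0, 0.002]]
force: [1.2, -0.5, -0.2]
gripper_width: 0.647
```

```bash
python3 v.py m7 215 140 80;python3 plan.py .504 -.2698 .25 6.7 7
```

```text
t 27.7 tcp [0.6343 0.0193 0.2993] yaw 7.28 F [ 0.46  0.19 -0.18]
bar in hook -0.0581 -0.0001 cover x -0.0606
from [0.6343 0.0193 0.2993] yaw 7.28
linear [[0.0386, 0.007, -0.0237], [0.0386, 0.007, -0.0237], [0.0387, 0.007, -0.0236], [0.0387, 0.007, -0.0235], [0.0387, 0.007, -0.0235], [0.0388, 0.007, -0.0234], [0.0388, 0.007, -0.0234]]
twist y per row 0.083
```

View pics/m7z.png

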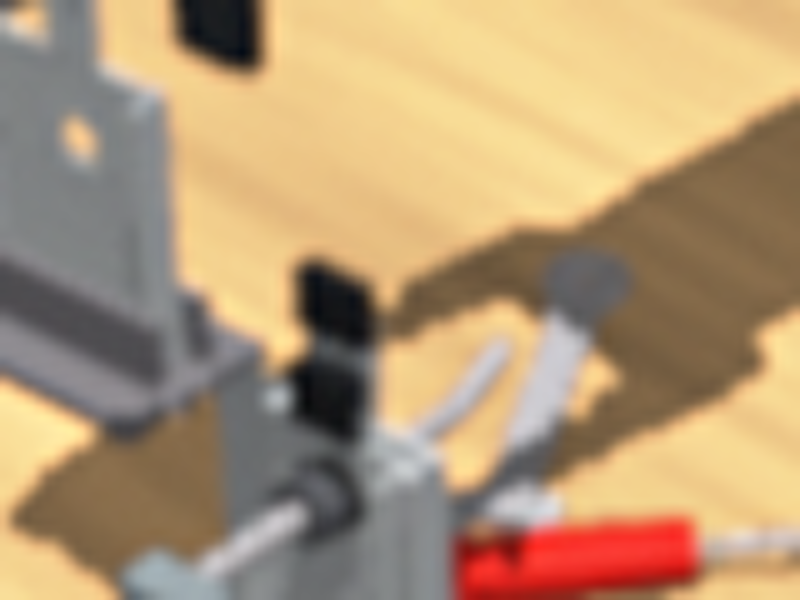

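>>> {"method": "move_arm", "body": {"linear": [[0.0385,0.005,-0.0235],[0.0385,0.007,-0.0235],[0.0385,0.007,-0.0235],[0.0385,0.007,-0.0235],[0.0385,0.007,-0.0235],[0.039,0.007,-0.0235],[0.039,0.007,-0.0235],[0,0,0]], "twist": [[0,0.1,0],[0,0.1,0],[0,0.1,0],[0,0.1,0],[0,0.1,0],[0,0.1,0],[0,0,0],[0,0,0]], "hand": [0.3,0.3,0.3,0.3,0.3,0.3,0.3,0.3]}}

```text
t: 28.7
ee_pos: [0.5015, -0.2708, 0.2496]
eef_rot: [[0.112, -0.004, 0.994], [-0.994, 0.002, 0.112], [-0.002, -1.0, -0.004]]
force: [-0.1, 0.4, -0.4]
gripper_width: 0.648
```

>>> {"method": "move_arm", "body": {"linear": [[0,0.015,0],[0,0.01,0],[0,0,0],[0,0,0]], "twist": [[0,0,0],[0,0,0],[0,0,0],[0,0,0]], "hand": [0.3,0.3,0.3,0.3]}}

```text
t: 29.2
ee_pos: [0.5045, -0.2685, 0.2273]
eef_rot: [[0.118, -0.0, 0.993], [-0.993, 0.0, 0.118], [-0.0, -1.0, -0.0]]
force: [-0.5, 0.2, 0.6]
gripper_width: 0.65
```

```bash
python3 v.py l1 180 90 100;python3 plan.py .5044 -.2698 .168 6.7 1
```

```text
t 29.25 tcp [ 0.5046 -0.2687  0.2277] yaw 6.74 F [ 0.44 -0.21  0.37]
bar in hook -0.2235 -0.2693 cover x -0.226
from [ 0.5046 -0.2687  0.2277] yaw 6.74
linear [[0.001, 0.0597, -0.0003]]
twist y per row 0.041
```

View pics/l1z.png

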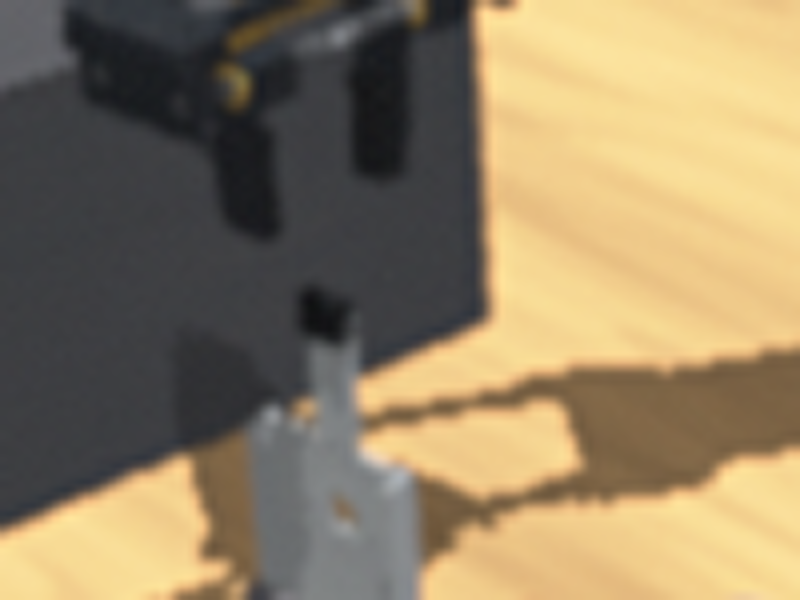

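>>> {"method": "move_arm", "body": {"linear": [[0.001,0.02,0],[0,0.02,0],[0,0.0135,0],[0,0.007,0],[0,0,0],[0,0,0],[0,0,0],[0,0,0]], "twist": [[0,0,0],[0,0,0],[0,0,0],[0,0,0],[0,0,0],[0,0,0],[0,0,0],[0,0,0]], "hand": [0.2,0,-0.2,-0.4,-0.6,-1,-1,-1]}}

```text
t: 30.25
ee_pos: [0.5044, -0.2704, 0.1674]
eef_rot: [[0.116, 0.001, 0.993], [-0.993, -0.001, 0.116], [0.001, -1.0, 0.001]]
force: [0.0, -0.2, 0.1]
gripper_width: 0.095
```

```bash
python3 plan.py .5044 -.2698 .167 6.7 1
```

```text
from [ 0.5044 -0.2704  0.1674] yaw 6.68
linear [[-0.0006, 0.0004, 0.0001]]
twist y per row -0.018
```

>>> {"method": "move_arm", "body": {"linear": [[0,-0.01,0],[0,-0.025,0],[0,-0.03,0],[0,-0.025,0],[0,-0.01,0],[0,0,0]], "twist": [[0,0,0],[0,0,0],[0,0,0],[0,0,0],[0,0,0],[0,0,0]], "hand": [-1,-1,-1,-1,-1,-1]}}

```text
t: 31.0
ee_pos: [0.5044, -0.2702, 0.2674]
eef_rot: [[0.116, 0.001, 0.993], [-0.993, -0.001, 0.116], [0.001, -1.0, 0.001]]
force: [0.1, 0.1, -3.1]
gripper_width: 0.095
```

```bash
python3 plan.py .5135 .0035 .268 7.3 8
```

```text
from [ 0.5044 -0.2702  0.2674] yaw 6.69
linear [[-0.0339, -0.0001, 0.0051], [-0.0338, -0.0001, 0.0052], [-0.0338, -0.0001, 0.0052], [-0.0338, -0.0001, 0.0052], [-0.0338, -0.0001, 0.0053], [-0.0338, -0.0001, 0.0053], [-0.0338, -0.0001, 0.0054], [-0.0338, -0.0001, 0.0054]]
twist y per row -0.077
```

>>> {"method": "move_arm", "body": {"linear": [[-0.034,0,0.005],[-0.034,0,0.005],[-0.034,0,0.005],[-0.034,0,0.005],[-0.034,0,0.0055],[-0.034,0,0.0055],[-0.034,0,0.0055],[-0.0325,0,0.0055]], "twist": [[0,-0.1,0],[0,-0.1,0],[0,-0.1,0],[0,-0.1,0],[0,-0.1,0],[0,-0.1,0],[0,0,0],[0,0,0]], "hand": [-1,-1,-1,-1,-1,-1,-1,-1]}}

```text
t: 32.0
ee_pos: [0.5117, 0.0047, 0.2649]
eef_rot: [[0.127, -0.003, 0.992], [-0.992, 0.0, 0.127], [-0.001, -1.0, -0.003]]
force: [0.4, 0.1, -3.0]
gripper_width: 0.097
```

>>> {"method": "move_arm", "body": {"linear": [[0,0,0],[0,0,0],[0,0,0]], "twist": [[0,0,0],[0,0,0],[0,0,0]], "hand": [-1,-1,-1]}}

```text
t: 32.38
ee_pos: [0.5125, 0.0027, 0.2662]
eef_rot: [[0.126, -0.001, 0.992], [-0.992, -0.0, 0.126], [0.0, -1.0, -0.001]]
force: [0.1, -0.1, -3.1]
gripper_width: 0.094
```

```bash
python3 f2.py large l2_;python3 v.py l3 210 100 110
```

```text
tcp [0.5125 0.0027 0.2662] yaw 7.23 t 32.375 [ 0.13 -0.06 -3.13]
scene 801 [0.5103 0.0019 0.108 ] 7.52 dev from nominal (cover frame) [[ 0.0002 -0.0004  0.0008]] 0.00085
 in hook [[-0.1834 -0.0016  0.108 ]]
top few 20
t 32.525 tcp [0.5128 0.0027 0.2667] yaw 7.21 F [-0.25  0.   -2.45]
bar in hook -0.1808 -0.0011 cover x -0.1833
```

View pics/l3z.png

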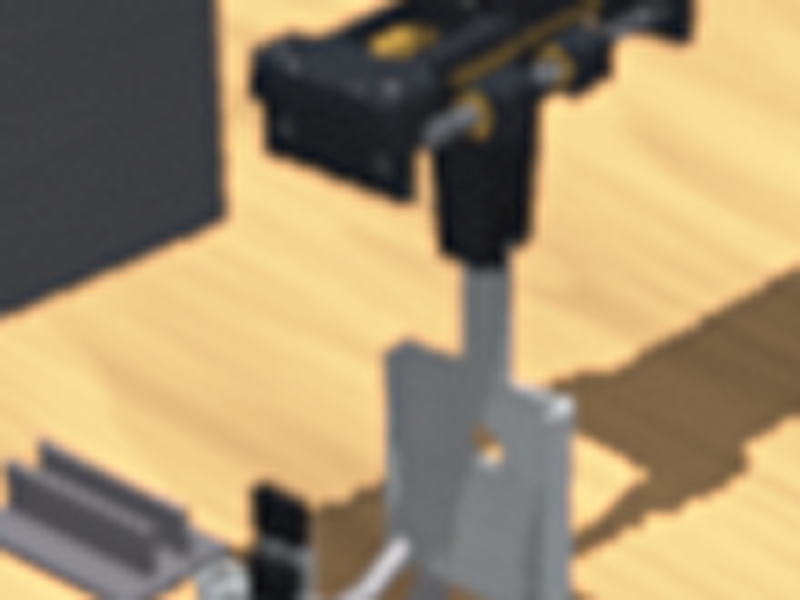

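>>> {"method": "move_arm", "body": {"linear": [[-0.001,0.01,0.012],[0,0.01,0.012],[0,0,0.012],[0,0,0.012],[0,0,0],[0,0,0]], "twist": [[0,0,0],[0,0,0],[0,0,0],[0,0,0],[0,0,0],[0,0,0]], "hand": [-1,-1,-1,-1,-1,-1]}}

```text
t: 33.28
ee_pos: [0.5603, 0.0106, 0.2469]
eef_rot: [[0.127, -0.0, 0.992], [-0.992, -0.0, 0.127], [0.0, -1.0, -0.0]]
force: [-0.1, 0.6, -2.8]
gripper_width: 0.094
```

```bash
python3 v.py l4 220 130 80
```

```text
t 33.325 tcp [0.5601 0.0106 0.2469] yaw 7.29 F [-0.57 -0.08 -3.17]
bar in hook -0.1329 0.0007 cover x -0.1354
```

View pics/l4z.png

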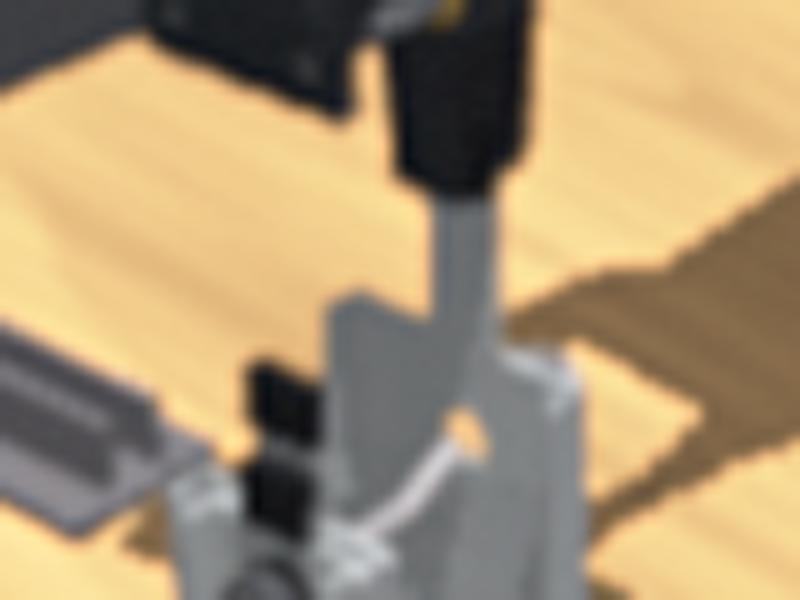

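>>> {"method": "move_arm", "body": {"linear": [[0.0005,0.002,0.009],[0,0.003,0.009],[0,0.004,0.009],[0,0.003,0.009],[0,0,0.005],[0,0,0.005],[0,0,0],[0,0,0]], "twist": [[0,0,0],[0,0,0],[0,0,0],[0,0,0],[0,0,0],[0,0,0],[0,0,0],[0,0,0]], "hand": [-1,-1,-1,-1,-1,-1,-1,-1]}}

```text
t: 34.33
ee_pos: [0.6058, 0.0159, 0.2349]
eef_rot: [[0.127, -0.0, 0.992], [-0.992, -0.0, 0.127], [0.0, -1.0, -0.0]]
force: [0.4, 0.9, -2.3]
gripper_width: 0.096
```

```bash
python3 v.py l5 220 130 80
```

```text
t 34.375 tcp [0.6058 0.0159 0.2349] yaw 7.28 F [-0.32  1.32 -3.11]
bar in hook -0.0869 0.0001 cover x -0.0894
```

View pics/l5z.png

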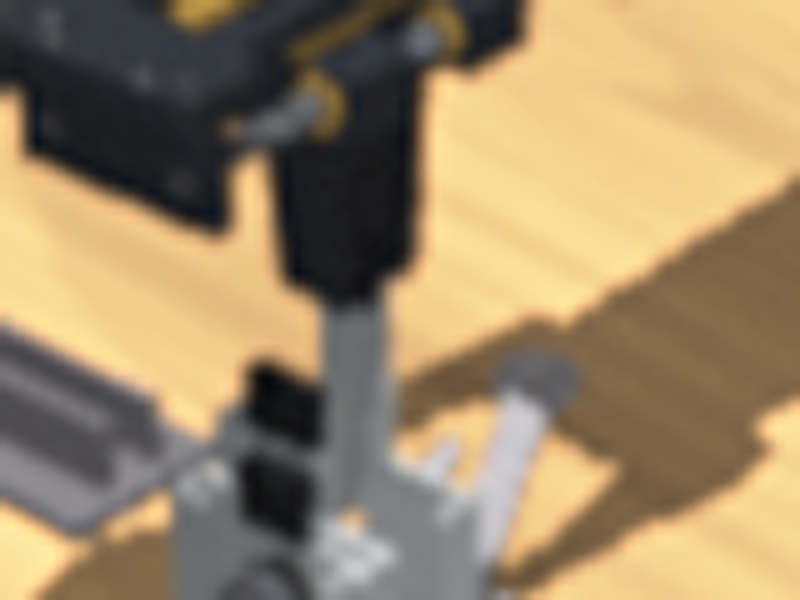

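>>> {"method": "move_arm", "body": {"linear": [[0,0,0.005],[0,0.001,0.004],[0,0.001,0.003],[0,0.001,0],[0,0,0],[0,0,0]], "twist": [[0,0,0],[0,0,0],[0,0,0],[0,0,0],[0,0,0],[0,0,0]], "hand": [-1,-1,-1,-1,-1,-1]}}

```text
t: 35.12
ee_pos: [0.6178, 0.0174, 0.2318]
eef_rot: [[0.127, -0.0, 0.992], [-0.992, 0.0, 0.127], [-0.0, -1.0, -0.0]]
force: [0.1, 0.3, -3.4]
gripper_width: 0.095
```

>>> {"method": "move_arm", "body": {"linear": [[0,0.0006,0],[0,0,0],[0,0,0]], "twist": [[0,0,0],[0,0,0],[0,0,0]], "hand": [-1,-1,-1]}}

```text
t: 35.5
ee_pos: [0.6179, 0.0175, 0.2314]
eef_rot: [[0.127, 0.0, 0.992], [-0.992, 0.0, 0.127], [-0.0, -1.0, 0.0]]
force: [-0.0, 1.3, -1.1]
gripper_width: 0.094
```

>>> {"method": "move_arm", "body": {"linear": [[0,0,0.003],[0,0,0.002],[0,0,0.002],[0,0,0.001],[0,0,0],[0,0,0]], "twist": [[0,0,0],[0,0,0],[0,0,0],[0,0,0],[0,0,0],[0,0,0]], "hand": [-1,-1,-1,-1,-1,-1]}}

```text
t: 36.25
ee_pos: [0.6258, 0.0185, 0.2311]
eef_rot: [[0.127, -0.0, 0.992], [-0.992, 0.0, 0.127], [-0.0, -1.0, -0.0]]
force: [-1.3, 2.2, -2.1]
gripper_width: 0.097
```

>>> {"method": "move_arm", "body": {"linear": [[0,0,0.001],[0,0,0.001],[0,0,0],[0,0,0]], "twist": [[0,0,0],[0,0,0],[0,0,0],[0,0,0]], "hand": [-1,-1,-1,-1]}}

```text
t: 36.75
ee_pos: [0.6279, 0.0187, 0.2312]
eef_rot: [[0.127, 0.0, 0.992], [-0.992, -0.0, 0.127], [0.0, -1.0, 0.0]]
force: [-1.0, 1.1, -0.9]
gripper_width: 0.098
```

>>> {"method": "move_arm", "body": {"linear": [[-0.0003,0,0.001],[0,0,0],[0,0,0]], "twist": [[0,0,0],[0,0,0],[0,0,0]], "hand": [-1,-1,-1]}}

```text
t: 37.12
ee_pos: [0.6289, 0.019, 0.2312]
eef_rot: [[0.127, 0.0, 0.992], [-0.992, -0.0, 0.127], [0.0, -1.0, 0.0]]
force: [-0.4, -0.6, -0.2]
gripper_width: 0.097
```

>>> {"method": "move_arm", "body": {"linear": [[0,0,0.001],[0,0,0],[0,0,0]], "twist": [[0,0,0],[0,0,0],[0,0,0]], "hand": [-1,-1,-1]}}

```text
t: 37.5
ee_pos: [0.6295, 0.0192, 0.2312]
eef_rot: [[0.127, -0.0, 0.992], [-0.992, -0.0, 0.127], [0.0, -1.0, -0.001]]
force: [-2.1, 0.1, -0.0]
gripper_width: 0.093
```

>>> {"method": "move_arm", "body": {"linear": [[0,0,0.0007],[0,0,0],[0,0,0]], "twist": [[0,0,0],[0,0,0],[0,0,0]], "hand": [-1,-1,-1]}}

```text
t: 37.88
ee_pos: [0.6301, 0.0193, 0.2312]
eef_rot: [[0.127, -0.001, 0.992], [-0.992, -0.0, 0.127], [0.0, -1.0, -0.001]]
force: [-3.2, 0.2, -0.4]
gripper_width: 0.094
```

>>> {"method": "move_arm", "body": {"linear": [[0,0,0.0007],[0,0,0],[0,0,0]], "twist": [[0,0,0],[0,0,0],[0,0,0]], "hand": [-1,-1,-1]}}

```text
t: 38.25
ee_pos: [0.6307, 0.0193, 0.2311]
eef_rot: [[0.127, -0.001, 0.992], [-0.992, -0.0, 0.127], [-0.0, -1.0, -0.001]]
force: [-6.1, 0.1, 1.1]
gripper_width: 0.096
```

>>> {"method": "move_arm", "body": {"linear": [[0,0,0.0007],[0,0,0],[0,0,0]], "twist": [[0,0,0],[0,0,0],[0,0,0]], "hand": [-1,-1,-1]}}

```text
t: 38.62
ee_pos: [0.6311, 0.0194, 0.2311]
eef_rot: [[0.127, -0.002, 0.992], [-0.992, -0.0, 0.127], [-0.0, -1.0, -0.002]]
force: [-5.7, -0.6, 0.7]
gripper_width: 0.096
```

>>> {"method": "move_arm", "body": {"linear": [[0,0,0.0005],[0,0,0],[0,0,0]], "twist": [[0,0,0],[0,0,0],[0,0,0]], "hand": [-1,-1,-1]}}

```text
t: 39.0
ee_pos: [0.6314, 0.0194, 0.2311]
eef_rot: [[0.127, -0.002, 0.992], [-0.992, -0.0, 0.127], [-0.0, -1.0, -0.002]]
force: [-6.7, 0.7, 2.0]
gripper_width: 0.098
```

```bash
python3 v.py l6 215 130 80
```

```text
t 39.05 tcp [0.6314 0.0194 0.231 ] yaw 7.29 F [-6.54 -1.02  1.22]
bar in hook -0.0611 0.0004 cover x -0.0636
```

View pics/l6z.png

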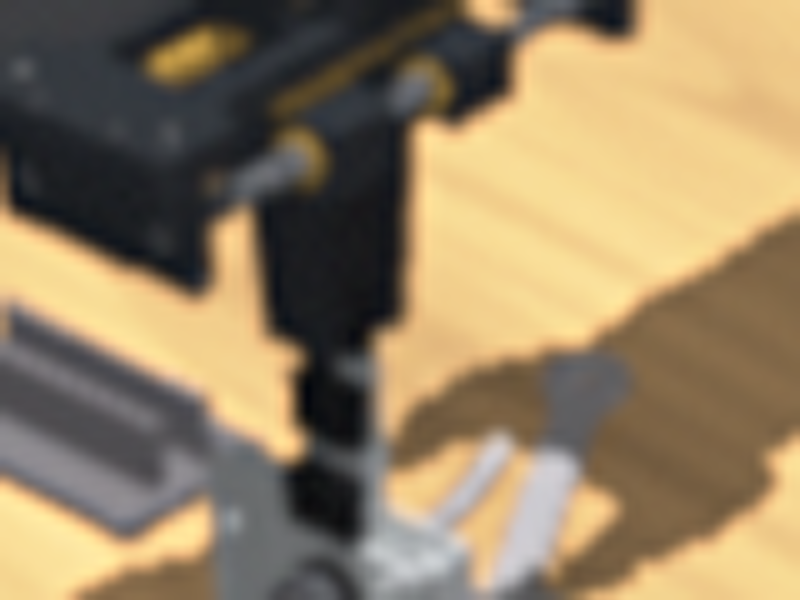

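>>> {"method": "move_arm", "body": {"linear": [[0,0,0.0004],[0,0,0],[0,0,0]], "twist": [[0,0,0],[0,0,0],[0,0,0]], "hand": [-1,-1,-1]}}

```text
t: 39.42
ee_pos: [0.6316, 0.0195, 0.2311]
eef_rot: [[0.127, -0.003, 0.992], [-0.992, -0.0, 0.127], [-0.0, -1.0, -0.003]]
force: [-7.0, 0.0, 1.4]
gripper_width: 0.098
```

>>> {"method": "move_arm", "body": {"linear": [[0,-0.0002,-0.001],[0,0,-0.001],[0,0,0],[0,0,0],[0,0,0],[0,0,0]], "twist": [[0,0,0],[0,0,0],[0,0,0],[0,0,0],[0,0,0],[0,0,0]], "hand": [-1,-1,-0.7,-0.5,-0.3,-0.3]}}

```text
t: 40.17
ee_pos: [0.6312, 0.0194, 0.2317]
eef_rot: [[0.127, 0.001, 0.992], [-0.992, -0.0, 0.127], [0.0, -1.0, 0.001]]
force: [-0.5, -0.1, -1.0]
gripper_width: 0.349
```

>>> {"method": "move_arm", "body": {"linear": [[0,-0.005,0],[0,-0.02,0],[0,-0.03,0],[0,-0.03,0],[0,-0.01,-0.02],[0,0,-0.03],[0,0,0],[0,0,0]], "twist": [[0,0,0],[0,0,0],[0,0,0],[0,0,0],[0,0,0],[0,0,0],[0,0,0],[0,0,0]], "hand": [-0.3,-0.3,-0.3,0,0,0,0,0]}}

```text
t: 41.18
ee_pos: [0.5819, 0.0131, 0.3275]
eef_rot: [[0.127, 0.002, 0.992], [-0.992, 0.0, 0.127], [0.0, -1.0, 0.002]]
force: [0.2, -0.6, -0.0]
gripper_width: 0.504
```

```bash
python3 v.py l7 205 130 110
python3 - <<'E'
from fit import *
d=np.load('pics/l7.npy');P=world('scene',d).reshape(-1,3);P=P[~np.isnan(P).any(1)]
# large only: bar and flanges fit
t0=np.array([.6285,.019,.072,np.radians(7.3)])
Q=P[sdf('large',loc(t0,P))<.005]
r=least_squares(lambda t:sdf('large',loc(t,Q)),t0,loss='soft_l1',f_scale=.001)
print(len(Q),r.x[:3].round(4),np.degrees(r.x[3]).round(1),loc([.692,.0268,0,np.radians(7.3)],r.x[None,:3]).round(4))
E
```

```text
t 41.225 tcp [0.582  0.0131 0.3271] yaw 7.28 F [ 0.79  0.07 -0.05]
bar in hook -0.1109 0.0004 cover x -0.1134
530 [0.6311 0.0191 0.0722] 9.7 [[-0.0614  0.0001  0.0722]]
```

View pics/l7z.png

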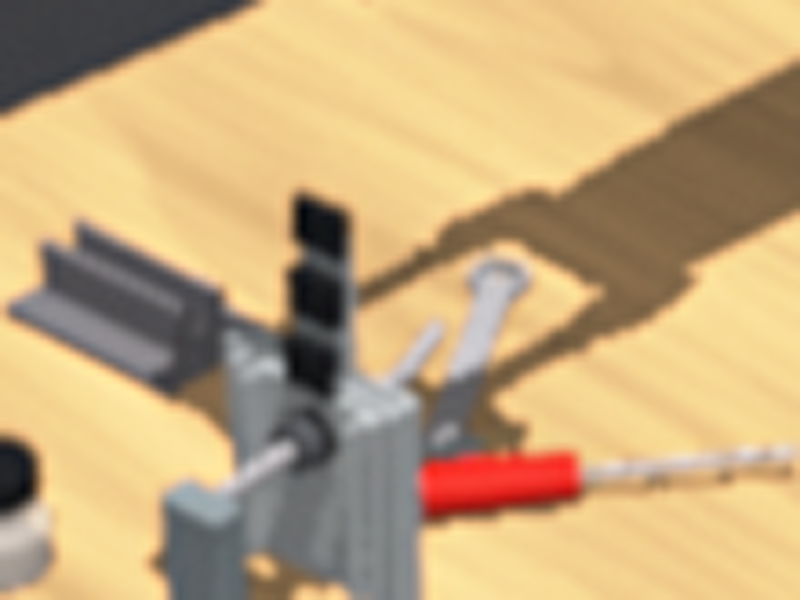

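```bash
python3 -c "
from rig import bot;print(bot.hand_in())"
```

```text
the job is handed in; nothing more can be done
None
```

All three covers are hung on the prong, nested small, medium, large, and the job is handed in at about 41 s of the 72 s allowed. I have no verdict back.

- **Seating:** each cover was lifted over the turned-up tip and lowered until it touched the prong. I then pushed it back in steps of 1 mm or less, down to 0.4 mm near contact. The peak readings of the horizontal push at the wrist were about 6.9 N (small), 7.8 N (medium) and 7.0 N (large). Friction on the prong showed as roughly 1–3 N of that during the slide, so the true buffer forces are probably a little lower. I estimate at least 5 N each, and no reading suggested more than 12 N.
- **Last picture:** all three hang upright and face to face against the buffer, behind the tip. The gripper is open and clear, with the force back to zero. The screwdriver, wrench and jar look unmoved; I didn't look at the other bystanders at the end.
- **Large cover's pose:** fitted in the hook's frame, it is at y = 0.1 mm and z = 72.2 mm, which is within limits.
- **Checks that disagreed:**
  - The two cameras differed by about 2–3 mm in x, so I averaged them and relied on touch.
  - The final fit gave the large cover a yaw about 2.4° from the hook's (limit 11°). It also put the cover about 2 mm further back than the arm's reading. I put both down to the nested covers confusing the fit.
  - The top camera was blocked by the arm during the approaches, so nearly all of the checks while moving used the scene camera.

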